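Relens a lamp bar with the lens spoon

ROBOT

A 7-joint arm with a two-finger parallel gripper is mounted at the origin on the work surface. World frame = base frame: x ahead of the robot, y to its left, z up, the work surface at z = 0. Lengths are in m, angles in rad, forces in N, time in s.
With the tool pointing down it reaches from about 0.35 to 0.775 m from the base axis. Payload 3.1 kg.
Tool frame: the origin (TCP) lies at the very end of the fingers, on their centre line; the grasp point (between the pads) lies 19 mm behind it (tcp_to_grasp is the distance from the TCP to the grasp point, in m); z points along the fingers, y is the direction in which the jaws open and shut (so a half turn about z gives the same grasp; the last joint's range is limited). The gripper opens to 85 mm and grips with 20 to 120 N. Pads are 22 mm wide; open, the fingers measure 114 mm over their backs; the gripper's body (76 mm by 85 mm) begins 54 mm behind the grasp point. The pads swing forward as they close: fully open they stand 13 mm farther back than shut.
Start: joints at [-1.22, 0.311, 0.014, 1.512, -0.004, 1.319, -0.027], TCP at [0.211, 0.508, 0.231] pointing down, gripper open.
Joint ranges: [-2.7, 2.7], [-0.3, 1.91], [-1.27, 1.3], [0.12, 2.57], [-1.44, 4.58], [0.2, 2.03], [-3.05, 3.05]. Speed limits (rad/s): [2.79, 2.79, 3.14, 3.14, 3.14, 3.14, 3.14].

INTERFACE

Orientations are given as a unit quaternion [w, x, y, z].
In Python, from plant import * gives the robot as it stands.
- The arm moves only by the tool arm_command, never from a script. Its arguments are lists of equal length, an entry for each row: "travel": the shift along the tool's x, y, z in mm, a list of three; "roll": the turn about the tool's z in rad; "fingers": the closure, from 0 (fully open) to 1 (shut). In form: {"travel": [[x, y, z], ...], "roll": [roll, ...], "fingers": [fingers, ...]}. A call has 1 to 20 rows; each row is the pose to reach, as a shift and turn from the pose measured when the call began, along the tool's axes at that moment; what a row does not reach only later rows make up. A row lasts 1/8 s, in which the tool goes at most 62.5 mm and 10.7 degrees, less where a joint would pass 70% of its speed; a pose out of reach is approached as far as the arm can. A call with a gripper value outside its range is refused whole. The fingers move at their own pace and stop on an object; "squeeze" is the grip in N (left out, the last holds). Time passes only in rows, so rows that repeat a pose let the fingers close. It gives the time, the measured TCP pose, the force and the opening at its end, in the units of the state.
- observe(): the state, without advancing time (a new reading comes with each control period).
- capture(name): name is "side" or "top"; returns a dict with "pixels" (480x640x3 uint8, red, green, blue), "fx", "fy", "cx", "cy" (pixels), "k1" (the pictures are not rectified: a ray, as slopes to the right and down, at radius r is drawn at 1 + k1 r^2 times it, then the intrinsics apply), "pose" (4x4, takes a point from camera to world coordinates). Camera axes: x right, y down, z forward; pixel columns grow to the right and rows downward; lengths in m; the calibration is good to about 2 mm. A picture is of the moment at which its call begins. There is no depth.
- close_job(): hands the job in, once; it reports no verdict.
The state is a dict: "time_s": time; "joint_pos": joint angles; "qd": joint speeds; "joint_efforts": joint torques, N m; "ee_pos": TCP position; "ee_rot": TCP orientation; "ft_force": force on the tool from outside, world axes, zero at the start; "ft_torque": the same for the moment, N m; "gripper_width": finger opening in m.
Only numpy, scipy, OpenCV 4.12 (cv2) and the standard library are available. Lean on these libraries where they do the work, as an engineer would, in place of code of your own. Each camera call takes 0.05 s, during which the arm holds its last target.

TASK

Fit the two missing ball lenses to the lamp bar: with the lens spoon, scoop two lenses out of the tray, one at a time, and tip each gently from just above into one of the two empty end cups. Keep the gripper off the glass, leave the third lens in the tray, the fitted lens in its cup and the other things on the bench undisturbed, and finally lay the spoon back on its stand the way it lay before.

Things in the scene. Friction and masses are not known exactly. Their poses are not given: they have to be found in the camera images.
- spoon: lens spoon, steel, dark wood handle, 153 mm long, about 140 g. Origin: middle of the pocket's 14 mm square drain hole, on the flat underside; +x from handle to the pocket's open front, +z up. Pocket floor 2.5 mm thick; walls 12 mm high at the sides (44 mm wide outside) and back (to x = -23 mm). A bent neck rises from the back to the handle. Starts level on its stand
- pocket (a point): centre of a lens lying in the spoon's pocket, 19 mm above the spoon's origin. The lens rests in the drain hole: it stays there until the front is tipped down by about 23 degrees, and beyond about 30 it rolls out over the lip
- lip (a point): middle of the spoon's front lip, on the underside, 12 mm ahead (+x) of its origin: a straight, rounded edge 38 mm wide and 2.5 mm thick, no wall above it
- handle (a point): where to grip the spoon: on the centre line of its handle, at x = -85 mm, 70 mm above its underside. The handle is a bar along x, 16 mm wide (y) and 20 mm tall, from x = -50 to -140 mm; on the stand it is free to grasp from above here
- stand: the spoon's stand, dark steel, fixed: base plate 64 mm wide, 4 mm thick, from x = -154 to 26 mm; a forked post at x = -126 mm carries the handle's underside 64 mm above the bench between two prongs, 30 mm apart, that rise to 79 mm. Origin on the bench below the spoon's pocket; its +x is the spoon's +x as it lies there
- rest (a point): where the spoon's origin lies on the stand: on the base plate's top, 4 mm above the bench
- tray: aluminium lens tray, fixed, 184 mm wide (y), three lanes along x (centre lines y = -60, 0, 60 mm) parted by ribs 3 mm thick, 11 mm above the bench. Origin on the bench. Floor top at z = 3 mm, from x = -72 to 50 mm. Low near wall at x = -72 mm, 13 mm high; side walls 26 mm high. +x points to the sloping far wall
- tray_far (a point): foot of the tray's far wall, on the floor (tray x = 50, y = 0, z = 3 mm). The wall spans the width, leans outward by 28 degrees and ends 36 mm above the bench: a lens pushed against it by the spoon's lip, flat on the floor, climbs into the pocket as the lip comes to the wall's foot
- lamp: black lamp bar, fixed, on its back, front open: 222 (x) by 88 mm, end walls 38 mm, side walls 32 mm high. Three cone shaped aluminium cups in a row at x = -66, 0, 66 mm: rim 38 mm above the bench, 58 mm across outside, 50 inside; the cone narrows to 23 mm at its floor, 18 mm above the bench, so a lens centres itself to about 2 mm. Origin on the bench below the middle cup; z up
- seat_a (a point): centre of a lens that sits in the end cup at the lamp's x = -66 mm, 36 mm above the bench; empty at the start
- seat_b (a point): the same for the middle cup, which has its lens already
- seat_c (a point): the same for the end cup at the lamp's x = 66 mm; empty at the start
- lens_fitted: the amber-brown glass ball lens already in the lamp's middle cup, 36 mm across, origin at its centre
- capacitor_tall: bystander: upright aluminium can, 35 mm across, 85 mm tall, origin under its centre
- capacitor_black: bystander: upright black can, 40 mm across, 55 mm tall, origin under its centre
- screw_tin: bystander: round aluminium tin with a screw lid, 76 mm across, 52 mm tall, origin under its centre
- lens_1: amber-brown glass ball lens, 36 mm across, 61 g, loose in the tray's lane at the tray's y = -60 mm; origin at its centre; it rolls, but stops soon
- lens_2: amber-brown glass ball lens, 36 mm across, 61 g, loose in the tray's lane at the tray's y = 0 mm; origin at its centre; it rolls, but stops soon
- lens_3: amber-brown glass ball lens, 36 mm across, 61 g, loose in the tray's lane at the tray's y = 60 mm; origin at its centre; it rolls, but stops soon

How it is judged:
On the way, in this order (a step that is already met when the one before it is completed fails the run):
1. a lens is carried in the spoon, lifted out of the tray (((distance between lens_1 and pocket below 0.008 m and height (world z) of lens_1 above 0.045 m and contact force between lens_1 and spoon above 0.1 N) or (distance between lens_2 and pocket below 0.008 m and height (world z) of lens_2 above 0.045 m and contact force between lens_2 and spoon above 0.1 N) or (distance between lens_3 and pocket below 0.008 m and height (world z) of lens_3 above 0.045 m and contact force between lens_3 and spoon above 0.1 N))), for 0.2 s.
2. that lens lies in an empty cup of the lamp, clear of the spoon (((horizontal distance between lens_1 and seat_a below 0.005 m and distance between lens_1 and seat_a below 0.007 m and contact force between lens_1 and spoon below 0.02 N) or (horizontal distance between lens_1 and seat_c below 0.005 m and distance between lens_1 and seat_c below 0.007 m and contact force between lens_1 and spoon below 0.02 N) or (horizontal distance between lens_2 and seat_a below 0.005 m and distance between lens_2 and seat_a below 0.007 m and contact force between lens_2 and spoon below 0.02 N) or (horizontal distance between lens_2 and seat_c below 0.005 m and distance between lens_2 and seat_c below 0.007 m and contact force between lens_2 and spoon below 0.02 N) or (horizontal distance between lens_3 and seat_a below 0.005 m and distance between lens_3 and seat_a below 0.007 m and contact force between lens_3 and spoon below 0.02 N) or (horizontal distance between lens_3 and seat_c below 0.005 m and distance between lens_3 and seat_c below 0.007 m and contact force between lens_3 and spoon below 0.02 N))), for 0.2 s.
3. a second lens is carried in the spoon (((distance between lens_1 and pocket below 0.008 m and height (world z) of lens_1 above 0.045 m and contact force between lens_1 and spoon above 0.1 N) or (distance between lens_2 and pocket below 0.008 m and height (world z) of lens_2 above 0.045 m and contact force between lens_2 and spoon above 0.1 N) or (distance between lens_3 and pocket below 0.008 m and height (world z) of lens_3 above 0.045 m and contact force between lens_3 and spoon above 0.1 N))), for 0.2 s.
4. both end cups have their lens (((horizontal distance between lens_1 and seat_a below 0.005 m and distance between lens_1 and seat_a below 0.007 m and contact force between lens_1 and spoon below 0.02 N) or (horizontal distance between lens_2 and seat_a below 0.005 m and distance between lens_2 and seat_a below 0.007 m and contact force between lens_2 and spoon below 0.02 N) or (horizontal distance between lens_3 and seat_a below 0.005 m and distance between lens_3 and seat_a below 0.007 m and contact force between lens_3 and spoon below 0.02 N)) and ((horizontal distance between lens_1 and seat_c below 0.005 m and distance between lens_1 and seat_c below 0.007 m and contact force between lens_1 and spoon below 0.02 N) or (horizontal distance between lens_2 and seat_c below 0.005 m and distance between lens_2 and seat_c below 0.007 m and contact force between lens_2 and spoon below 0.02 N) or (horizontal distance between lens_3 and seat_c below 0.005 m and distance between lens_3 and seat_c below 0.007 m and contact force between lens_3 and spoon below 0.02 N))), for 0.2 s.
At the end, for the whole second after the job is handed in: All three cups hold a lens, centred within 5 mm and down on its seat, spoon clear; the third loose lens is in the tray; the spoon lies level on its stand, as it lay before (within 15 mm, 7 degrees tilt, 8 degrees direction); all is still (all of step 4 and ((height (world z) of lens_1 below 0.03 m and x of lens_1 in the frame of tray between -0.072 and 0.05 m and y of lens_1 in the frame of tray between -0.089 and 0.089 m) or (height (world z) of lens_2 below 0.03 m and x of lens_2 in the frame of tray between -0.072 and 0.05 m and y of lens_2 in the frame of tray between -0.089 and 0.089 m) or (height (world z) of lens_3 below 0.03 m and x of lens_3 in the frame of tray between -0.072 and 0.05 m and y of lens_3 in the frame of tray between -0.089 and 0.089 m)) and horizontal distance between lens_fitted and seat_b below 0.005 m and distance between lens_fitted and seat_b below 0.007 m and contact force between lens_fitted and spoon below 0.02 N and distance between spoon and rest below 0.015 m and angle between spoon's own z axis and vertical below 0.12 rad and angle between the x axis of spoon and the x axis of stand, either way round below 0.15 rad and linear speed of each of spoon, lens_1, lens_2, lens_3 below 0.02 m/s); the robot touches nothing.
It fails at once if the gripper touches a glass lens (contact force between any of the fingers, the arm and lens_1 above 0.3 N or contact force between any of the fingers, the arm and lens_2 above 0.3 N or contact force between any of the fingers, the arm and lens_3 above 0.3 N or contact force between any of the fingers, the arm and lens_fitted above 0.3 N).
It fails at once if a lens is dropped or thrown (faster than 1.2 m/s, a free fall of about 70 mm) (linear speed of any of lens_1, lens_2, lens_3 above 1.2 m/s).
It fails at once if the lens already fitted leaves its cup (over 10 mm) (distance of lens_fitted from where it was at the start of the episode above 0.01 m).
It fails at once if a capacitor or the screw tin is shifted by more than 15 mm or tipped (distance of any of capacitor_tall, capacitor_black, screw_tin from where it was at the start of the episode above 0.015 m or angle between any of capacitor_tall, capacitor_black, screw_tin's own z axis and vertical above 0.3 rad).
It also fails if it takes over 72 s, if anything falls off the work surface, if the arm or the gripper's body presses on something with over 40 N, if the wrist force passes 120 N, or if a joint passes its speed limit or range.

## Working session

There is one attempt and no reset: what is moved stays moved. The work goes in short steps, Python scripts to look and compute and a tool call to move; the robot and the scene stay as the last step left them, time stands still between calls to the robot, and variables do not carry over. Pictures are saved under pics/ and viewed, and the job is handed in when it is done.

Besides the shell and the picture viewer there is one more tool, called after "Request:" by a JSON object that holds its "method" and its "body". arm_command: Moves the arm, as the interface text tells. Its arguments: {"type":"object","properties":{"travel":{"type":"array","items":{"type":"array","items":{"type":"number"}}},"roll":{"type":"array","items":{"type":"number"}},"fingers":{"type":"array","items":{"type":"number"}},"squeeze":{"type":"number"}},"required":["travel","roll","fingers"]}

```bash
ls; mkdir -p pics
python3 - <<'E'
from plant import *
import cv2,numpy as np
s=observe()
for k in s: print(k,s[k])
for n in("side","top"):
    c=capture(n); cv2.imwrite(f"pics/{n}0.png",c["pixels"][...,::-1])
    print(n,[c[k] for k in("fx","fy","cx","cy","k1")]);print(np.round(c["pose"],4))
E
```

```text
pics
time_s 0.0
joint_pos [-1.21971471  0.31172534  0.01396233  1.51309049 -0.00441161  1.31917015
 -0.02721528]
qd [-0.00027957  0.00043678  0.00088708  0.00061298 -0.00082609  0.00136098
 -0.00030413]
joint_efforts [ 2.10782600e-04 -3.79910624e+01  1.46147646e-01 -2.30594319e+01
  1.22943032e-02  1.35885197e-02  1.82624791e-05]
ee_pos [0.21020739 0.50744889 0.23020766]
ee_rot [-1.92891110e-04  1.95088147e-01  9.80785002e-01 -1.16540556e-03]
ft_force [-0.57712388 -0.14095326  0.5279631 ]
ft_torque [0.01070561 0.03334352 0.04015915]
gripper_width 0.08571714429585882
side [546.3677060204716, 546.3677060204716, 321.1661407224487, 234.57781461505812, -0.01884604669527026]
[[ 0.9961 -0.035   0.0814  0.5086]
 [-0.0882 -0.4796  0.873  -0.7615]
 [ 0.0085 -0.8768 -0.4808  0.4974]
 [ 0.      0.      0.      1.    ]]
top [517.7852336906483, 517.7852336906483, 320.49027172678643, 240.5462673438889, 0.019152164177240538]
[[-0.0238 -0.9978  0.0621  0.5389]
 [-0.9995  0.0226 -0.0204  0.0192]
 [ 0.0189 -0.0625 -0.9979  0.8765]
 [ 0.      0.      0.      1.    ]]
```

View pics/side0.png

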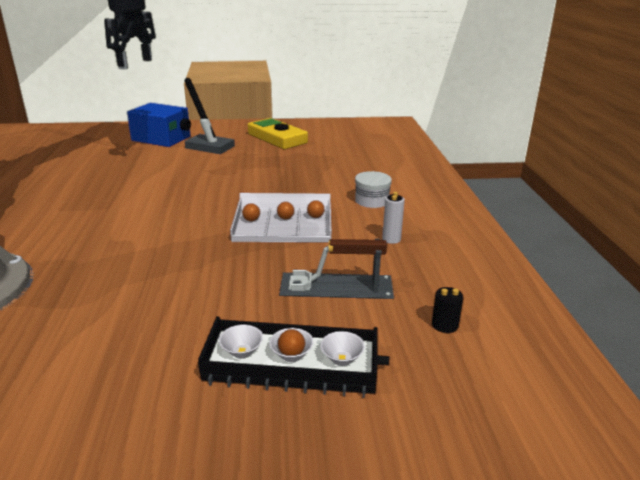

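View pics/top0.png

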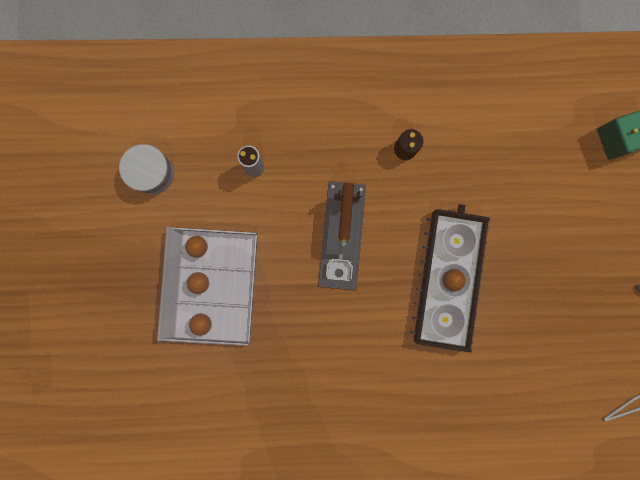

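The side view shows the tray at (285,218), the spoon on its stand at (335,270) and the lamp at (292,355). In the top view the tray is at (208,287) with its far wall to the left, which is world +y. The spoon's pocket is at (339,271) with the handle pointing up, so spoon +x is about world -x. The lamp is at (452,281) with its end cups at (457,241) and (446,320). I'll zoom in to measure.

```bash
cat > h.py <<'E'
import numpy as np,cv2
def ray(c,u,v):
    K=np.array([[c["fx"],0,c["cx"]],[0,c["fy"],c["cy"]],[0,0,1.]])
    p=cv2.undistortPoints(np.array([[[u,v]]],float),K,np.array([c["k1"],0,0,0.]))[0,0]
    return np.array(c["pose"])[:3,3],np.array(c["pose"])[:3,:3]@np.array([p[0],p[1],1])
def w(c,u,v,z):
    o,d=ray(c,u,v); return o+d*(z-o[2])/d[2]
def proj(c,P):
    K=np.array([[c["fx"],0,c["cx"]],[0,c["fy"],c["cy"]],[0,0,1.]])
    T=np.linalg.inv(np.array(c["pose"])); 
    return cv2.projectPoints(np.atleast_2d(np.array(P,float)),cv2.Rodrigues(T[:3,:3])[0],T[:3,3],K,np.array([c["k1"],0,0,0.]))[0][:,0]
def crop(c,x0,y0,x1,y1,k,name,pts=()):
    im=c["pixels"][y0:y1,x0:x1,::-1]; im=cv2.resize(im,None,fx=k,fy=k,interpolation=cv2.INTER_CUBIC)
    for i,(u,v) in enumerate(pts):
        cv2.circle(im,(int((u-x0+.5)*k),int((v-y0+.5)*k)),3,(0,255,0),1)
    cv2.imwrite("pics/"+name,im)
E
python3 - <<'E'
from plant import *
from h import *
import pickle
t=capture("top");s=capture("side");pickle.dump((t,s),open("c0.pkl","wb"))
crop(t,310,170,380,300,4.5,"a1.png"); crop(t,405,195,500,360,3.5,"a2.png"); crop(t,150,220,265,355,4.3,"a3.png")
a=cv2.imread("pics/a1.png");b=cv2.imread("pics/a2.png")
m=np.zeros((600,700,3),np.uint8); m[:min(585,a.shape[0]),:a.shape[1]]=a[:585]; m[:b.shape[0],330:330+b.shape[1]]=b;cv2.imwrite("pics/a4.png",m)
E
```

```text
(no output)
```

View pics/a4.png

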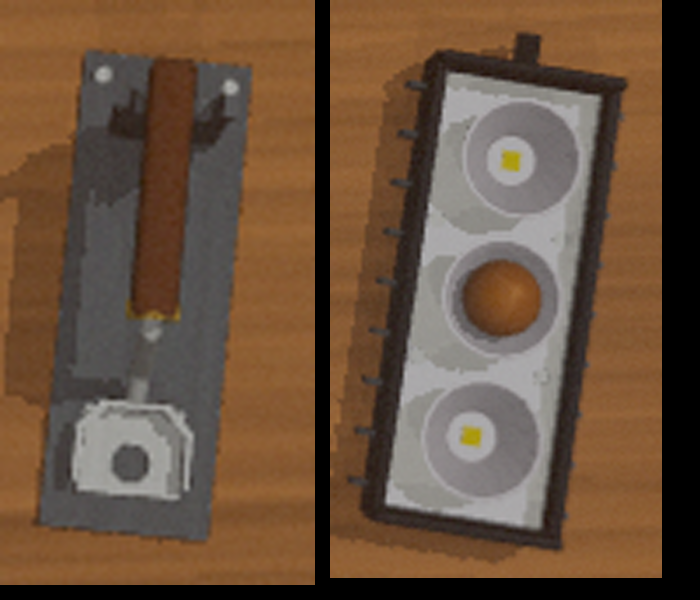

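View pics/a3.png

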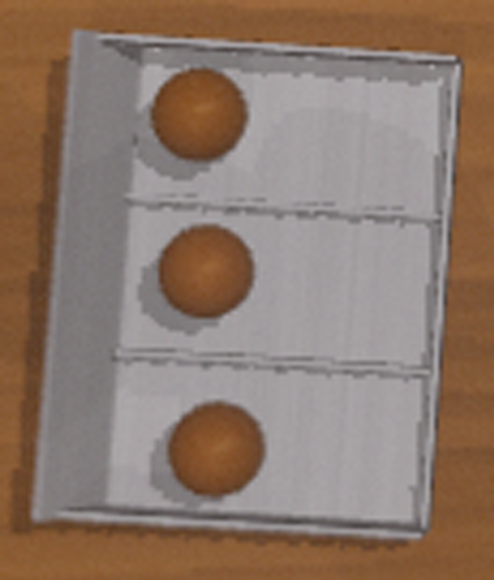

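```bash
cat > m.py <<'E'
from h import *
import pickle
from scipy.optimize import least_squares
t,s=pickle.load(open("c0.pkl","rb"))
def fit(name,mod,pix,g):
    mod=np.array(mod,float)/1000;pix=np.array(pix,float)
    def P(q):
        c,s_=np.cos(q[2]),np.sin(q[2]);R=np.array([[c,-s_,0],[s_,c,0],[0,0,1]])
        return mod@R.T+[q[0],q[1],0]
    r=least_squares(lambda q:(proj(t,P(q))-pix).ravel(),g)
    print(name,np.round(r.x,4),"deg",np.degrees(r.x[2]).round(2),"res",np.round(r.fun.reshape(-1,2),1).tolist());return r.x
S=lambda L,k,x0,y0:[(x/k+x0-.5,y/k+y0-.5) for x,y in L]
st=fit("stand",[[-154,-32,4],[-154,32,4],[26,-32,4],[26,32,4]],S([(85,52),(251,66),(37,524),(209,541)],4.5,310,170),[.5,0,3.1])
print("hole",w(t,*S([(131,462)],4.5,310,170)[0],.005), "handle end",[w(t,*S([p],4.5,310,170)[0],.084) for p in((152,58),(195,62),(134,312),(178,315))])
la=fit("lamp",[[66,0,38],[0,0,38],[-66,0,38]],S([(192,157),(171,297),(153,440)],3.5,405,195),[.5,-.2,0])
tr=fit("tray",[[67.5,-92,36],[67.5,92,36],[54,-30,11],[54,30,11],[-72,-30,11],[-72,30,11]],S([(76,32),(36,520),(128,200),(114,355),(438,217),(430,373)],4.3,150,220),[.5,.2,1.57])
for n,p in(("l1",(199,114)),("l2",(206,271)),("l3",(217,449))):
    P=w(t,*S([p],4.3,150,220)[0],.021);d=P[:2]-tr[:2];c,s_=np.cos(tr[2]),np.sin(tr[2])
    print(n,P.round(4),"in tray",np.round([d@[c,s_],d@[-s_,c]],4))
print("fitted",w(t,*S([(171,298)],3.5,405,195)[0],.036))
# capacitors
for n,u,z in(("tall",(249,155),.085),("black",(412,138),.055),("tin",(144,168),.052)): print(n,w(t,*u,z).round(3))
E
python3 m.py
```

```text
stand [ 0.5384 -0.0273  3.0214] deg 173.11 res [[-0.3, -0.5], [0.2, 0.1], [0.2, 0.3], [-0.1, 0.2]]
hole [ 0.53914086 -0.02774115  0.005     ] handle end [array([ 0.67740653, -0.03429861,  0.084     ]), array([ 0.6757146 , -0.04904441,  0.084     ]), array([ 0.59014899, -0.0258383 ,  0.084     ]), array([ 0.58878403, -0.04083383,  0.084     ])]
lamp [ 0.5229 -0.2122 -0.178 ] deg -10.2 res [[-0.2, -0.0], [0.3, 0.1], [-0.1, -0.1]]
tray [0.5221 0.1892 1.4862] deg 85.16 res [[0.6, -0.4], [0.6, 0.9], [-2.2, -0.5], [-1.8, -0.2], [1.8, 0.1], [1.1, 0.1]]
l1 [0.5877 0.2072 0.021 ] in tray [ 0.0235 -0.0638]
l2 [0.5278 0.205  0.021 ] in tray [ 0.0163 -0.0043]
l3 [0.4604 0.2014 0.021 ] in tray [0.007  0.0625]
fitted [ 0.52263726 -0.21225223  0.036     ]
tall [0.723 0.11  0.085]
black [ 0.752 -0.149  0.055]
tin [0.712 0.281 0.052]
```

```bash
cat > ov.py <<'E'
from h import *
def obj(q,mod):
    c,s_=np.cos(q[2]),np.sin(q[2]);return np.array(mod,float)/1000@np.array([[c,-s_,0],[s_,c,0],[0,0,1]]).T+[q[0],q[1],0]
def draw(c,im,x0,y0,k,segs,col=(0,255,0)):
    for a,b in segs:
        L=proj(c,np.linspace(a,b,10)); cv2.polylines(im,[np.int32(((L-[x0,y0]+.5)*k)*8)],False,col,1,cv2.LINE_AA,3)
TR=[[(50,-89,3),(50,89,3)],[(67.5,-92,36),(67.5,92,36)],[(-72,-89,3),(-72,89,3)],[(-72,-92,13),(-72,92,13)],[(-72,-92,26),(60,-92,26)],[(-72,92,26),(60,92,26)],[(-72,-30,11),(54,-30,11)],[(-72,30,11),(54,30,11)]]
E
cat > ov1.py <<'E'
from ov import *
import pickle,sys
t,s=pickle.load(open("c0.pkl","rb"))
q=[float(v) for v in sys.argv[1:4]]
ims=[]
for c,(x0,y0,x1,y1),k in((t,(150,220,270,355),3.3),(s,(225,185,340,250),3.3)):
    im=cv2.resize(c["pixels"][y0:y1,x0:x1,::-1],None,fx=k,fy=k,interpolation=cv2.INTER_CUBIC)
    draw(c,im,x0,y0,k,[obj(q,sg) for sg in TR]);ims.append(im)
m=np.zeros((450,790,3),np.uint8);m[:ims[0].shape[0],:ims[0].shape[1]]=ims[0];m[:ims[1].shape[0],400:400+ims[1].shape[1]]=ims[1];cv2.imwrite("pics/"+sys.argv[4],m)
E
python3 ov1.py .5221 .1892 1.4862 o1.png
```

```text
(no output)
```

View pics/o1.png

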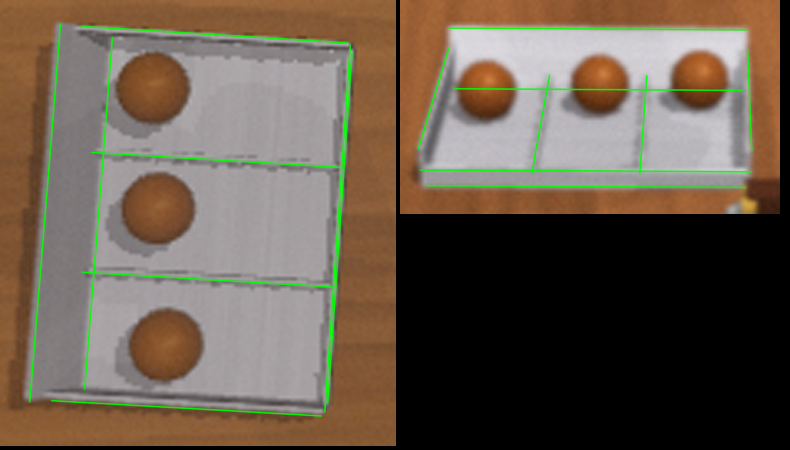

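```bash
cat > mv.py <<'E'
# usage: mv.py x y z yawdeg(of tool x)
import sys
from plant import *
from h import *
from scipy.spatial.transform import Rotation as R
s=observe();q=np.array(s["ee_rot"]);r=R.from_quat([q[1],q[2],q[3],q[0]]).as_matrix()
p=np.array(s["ee_pos"]);yaw=np.degrees(np.arctan2(r[1,0],r[0,0]))
print("t",s["time_s"],"p",p.round(4),"yaw",yaw.round(2),"zax",r[:,2].round(4),"F",np.round(s["ft_force"],1),"T",np.round(s["ft_torque"],2),"gw",round(s["gripper_width"],4),"j",np.round(s["joint_pos"],2))
A=sys.argv[1:]
for i in range(0,len(A),4):
    T=np.array([float(v) for v in A[i:i+3]]);y=float(A[i+3])
    print("travel mm",(r.T@(T-p)*1000).round(1),"roll",round(-np.radians((y-yaw+180)%360-180),3))
E
python3 mv.py .6228 -.0375 .15 173.1
```

```text
t 0.2 p [0.2103 0.5077 0.2306] yaw 157.5 zax [-5.0e-04 -1.3e-03 -1.0e+00] F [-0.1  0.4  0.5] T [ 0.05 -0.01  0.06] gw 0.0854 j [-1.22  0.31  0.01  1.51 -0.    1.32 -0.03]
travel mm [-589.7 -345.7   81.2] roll -0.272
```

Request:
{"method": "arm_command", "body": {"travel": [[-590,-346,81],[-590,-346,81],[-590,-346,81],[-590,-346,81],[-590,-346,81],[-590,-346,81],[-590,-346,81],[-590,-346,81],[-590,-346,81],[-590,-346,81],[-590,-346,81],[-590,-346,81],[-590,-346,81],[-590,-346,81],[-590,-346,81],[-590,-346,81]], "roll": [-0.272,-0.272,-0.272,-0.272,-0.272,-0.272,-0.272,-0.272,-0.272,-0.272,-0.272,-0.272,-0.272,-0.272,-0.272,-0.272], "fingers": [0,0,0,0,0,0,0,0,0,0,0,0,0,0,0,0], "squeeze": 60}}

```text
time_s: 2.2
ee_pos: [0.6229, -0.0366, 0.1506]
ee_rot: [0.0, 0.059, 0.998, -0.0]
ft_force: [-0.7, -1.0, 0.2]
gripper_width: 0.0856
```

```bash
python3 mv.py .6228 -.0370 .055 173.1
python3 - <<'E'
from plant import *
from h import *
t=capture("top");s=capture("side")
crop(t,250,100,450,320,2.0,"b1.png");crop(s,240,120,480,320,2.,"b2.png")
a=cv2.imread("pics/b1.png");b=cv2.imread("pics/b2.png")
m=np.zeros((440,800,3),np.uint8);m[:440,:390]=a[:,:390];m[:400,400:]=b[:,:400];cv2.imwrite("pics/b3.png",m)
E
```

```text
t 2.2 p [ 0.6229 -0.0366  0.1506] yaw 173.19 zax [ 0.e+00 -9.e-04 -1.e+00] F [-0.7 -1.   0.2] T [-0.03  0.02  0.04] gw 0.0856 j [-0.2   0.53  0.35  1.43 -0.18  1.22  1.62]
travel mm [ 0.  -0.3 95.6] roll 0.002
```

View pics/b3.png

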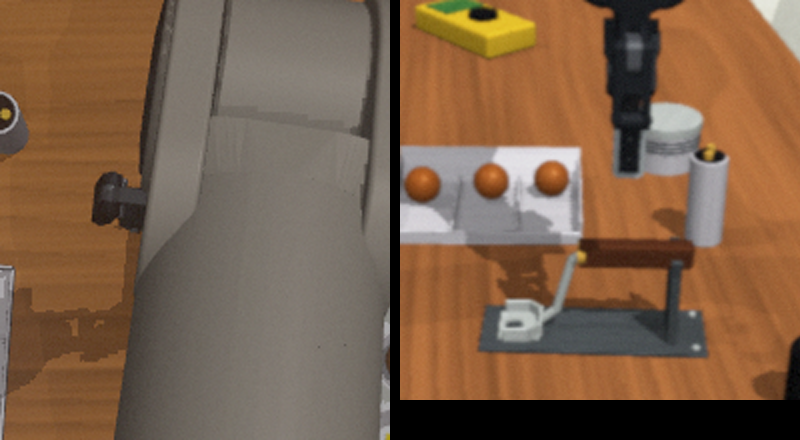

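The gripper stands above the handle: its finger is at (625,170) in the crop and the handle spans 580-692. The arm blocks the top camera here. I'll go down and grip.

Request:
{"method": "arm_command", "body": {"travel": [[0,0,40],[0,0,70],[0,0,85],[0,0,95],[0,0,95],[0,0,95],[0,0,95],[0,0,95],[0,0,95],[0,0,95],[0,0,95],[0,0,95],[0,0,95]], "roll": [0,0,0,0,0,0,0,0,0,0,0,0,0], "fingers": [0,0,0,0,0,0.5,1,1,1,1,1,1,1], "squeeze": 60}}

```text
time_s: 3.92
ee_pos: [0.6233, -0.0372, 0.0559]
ee_rot: [0.0, 0.06, 0.998, -0.0]
ft_force: [0.6, 0.7, 3.1]
gripper_width: 0.0153
```

```bash
python3 mv.py .6228 -.0370 .055 173.1
python3 - <<'E'
from plant import *
from h import *
s=capture("side")
crop(s,240,120,480,320,2.5,"b4.png")
E
```

```text
t 3.925 p [ 0.6233 -0.0372  0.0559] yaw 173.14 zax [ 8.e-04 -1.e-03 -1.e+00] F [0.6 0.7 3.1] T [ 0.1   0.01 -0.05] gw 0.0153 j [-0.18  0.62  0.32  1.53 -0.22  1.03  1.65]
travel mm [0.5 0.2 0.9] roll 0.001
```

View pics/b4.png

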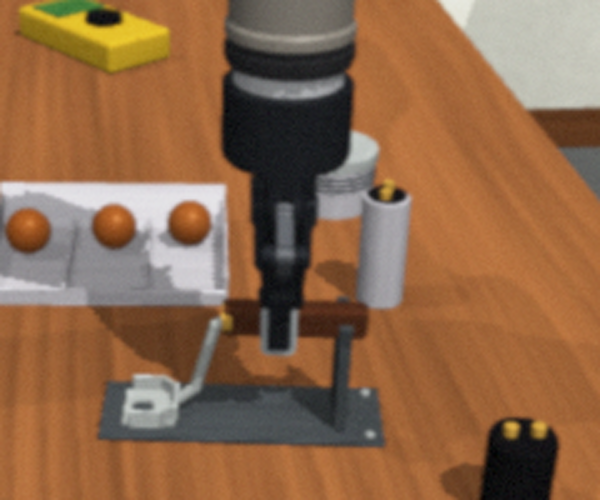

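Request:
{"method": "arm_command", "body": {"travel": [[0,0,-10],[0,0,-25],[0,0,-45],[0,0,-70],[0,0,-95],[0,0,-100],[0,0,-100]], "roll": [0,0,0,0,0,0,0], "fingers": [1,1,1,1,1,1,1], "squeeze": 80}}

```text
time_s: 4.85
ee_pos: [0.623, -0.0372, 0.1558]
ee_rot: [0.0, 0.06, 0.998, -0.0]
ft_force: [-0.2, -0.5, -1.6]
gripper_width: 0.0148
```

```bash
python3 mv.py .6228 -.0370 .155 85.2
cat > tri.py <<'E'
from h import *
import pickle
t,s=pickle.load(open("c0.pkl","rb"))
def balls(c):
    h=cv2.cvtColor(c["pixels"],cv2.COLOR_RGB2HSV); 
    m=((h[...,0]<14)&(h[...,1]>190)&(h[...,2]>90)).astype(np.uint8)
    n,l,st,ce=cv2.connectedComponentsWithStats(m)
    return [(ce[i].round(1),st[i]) for i in range(1,n) if 120<st[i][4]<900]
if __name__=="__main__":
    for c in(t,s):
        for b in balls(c): print(b[0],b[1])
E
python3 tri.py
python3 - <<'E'
from plant import *
from h import *
s=capture("side")
crop(s,240,50,480,290,2.5,"b5.png")
E
```

```text
t 4.85 p [ 0.623  -0.0372  0.1558] yaw 173.13 zax [ 6.e-04 -1.e-03 -1.e+00] F [-0.2 -0.5 -1.6] T [ 0.03 -0.04  0.02] gw 0.0148 j [-0.2   0.52  0.35  1.42 -0.18  1.23  1.62]
travel mm [0.2 0.2 0.8] roll 1.535
[284.8 210.2] [278 203  15  14 132]
[315.5 208.8] [309 202  14  14 122]
[250.4 212.1] [244 205  14  14 139]
[290.9 342.6] [279 331  25  23 432]
```

View pics/b5.png

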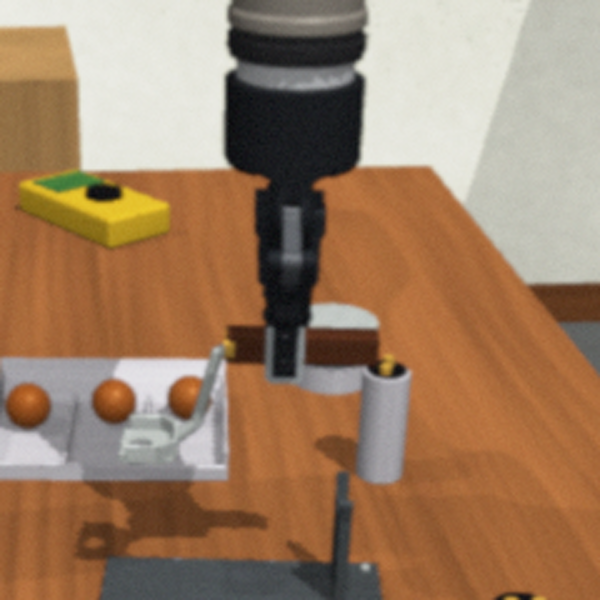

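Run:
```python
from tri import *
# two-view triangulation via midpoint; manual top pixels
tp={1:(199/4.3+149.5,114/4.3+219.5),2:(206/4.3+149.5,271/4.3+219.5),3:(217/4.3+149.5,449/4.3+219.5)}
sp={3:(250.8,212.1),2:(285.5,210.4),1:(315.9,209)}
for k in tp:
    P=w(t,*tp[k],.021);Q=w(s,*sp[k],.021);print(k,P[:2].round(4),Q[:2].round(4),proj(s,P).round(1))
    (o1,d1),(o2,d2)=ray(t,*tp[k]),ray(s,*sp[k]);x=np.linalg.lstsq(np.c_[d1,-d2],o2-o1,rcond=None)[0];print((o1+d1*x[0]).round(4),(o2+d2*x[1]).round(4))
```

```text
1 [0.5877 0.2072] [0.5882 0.2093] [[315.8 209.5]]
[0.5877 0.2069 0.0222] [0.588  0.2069 0.0222]
2 [0.5278 0.205 ] [0.5279 0.2073] [[285.5 210.9]]
[0.5278 0.2047 0.0223] [0.5279 0.2047 0.0223]
3 [0.4604 0.2014] [0.46   0.2047] [[251.  212.8]]
[0.4606 0.201  0.0227] [0.4602 0.201  0.0228]
```

```bash
cat > tray.py <<'E'
import sys,subprocess,numpy as np
# tray.py X Y z : spoon origin in tray frame mm, z of underside mm ; multiple triples
a=np.radians(85.2);ex=np.array([np.cos(a),np.sin(a)]);ey=np.array([-ex[1],ex[0]])
o=np.array([.5221,.1892]);L=[]
A=[float(v) for v in sys.argv[1:]]
for i in range(0,len(A),3):
    p=o+ex*(A[i]-85.5)/1000+ey*A[i+1]/1000;L+=[str(p[0]),str(p[1]),str(A[i+2]/1000+.0519),"85.2"]
subprocess.run(["python3","mv.py"]+L)
E
python3 tray.py -26 61.7 104
```

```text
t 4.9 p [ 0.6225 -0.0371  0.155 ] yaw 173.14 zax [-1.e-03 -9.e-04 -1.e+00] F [-0.2  0.1 -2. ] T [0.01 0.02 0.06] gw 0.0145 j [-0.2   0.52  0.35  1.42 -0.18  1.23  1.62]
travel mm [184.3  99.   -0.8] roll 1.535
```

Request:
{"method": "arm_command", "body": {"travel": [[20,11,-1],[40,22,-1],[60,33,-1],[80,44,-1],[100,55,-1],[120,66,-1],[140,77,-1],[160,88,-1],[175,95,-1],[184,99,-1],[184,99,-1],[184,99,-1]], "roll": [0.15,0.31,0.47,0.63,0.79,0.95,1.11,1.27,1.42,1.535,1.535,1.535], "fingers": [1,1,1,1,1,1,1,1,1,1,1,1]}}

```text
time_s: 6.4
ee_pos: [0.4516, 0.0828, 0.1557]
ee_rot: [0.0, 0.736, 0.677, -0.001]
ft_force: [0.6, 0.3, -1.5]
gripper_width: 0.015
```

```bash
python3 tray.py -26 61.7 10 -26 61.7 3
python3 - <<'E'
from plant import *
from h import *
s=capture("side");t=capture("top")
crop(s,200,100,360,280,2.4,"c1.png");crop(t,130,190,300,370,2.4,"c2.png")
a=cv2.imread("pics/c1.png");b=cv2.imread("pics/c2.png")
m=np.zeros((440,800,3),np.uint8);m[:432,:384]=a;m[:432,390:390+408]=b;cv2.imwrite("pics/c3.png",m)
E
```

```text
t 6.4 p [0.4516 0.0828 0.1557] yaw 85.26 zax [-0.0014 -0.0016 -1.    ] F [ 0.6  0.3 -1.5] T [-0.02  0.02 -0.  ] gw 0.015 j [-0.76  0.21  0.63  1.88 -0.14  1.09 -0.16]
travel mm [ 0.6 -0.3 93.8] roll 0.001
travel mm [  0.6  -0.3 100.8] roll 0.001
```

View pics/c3.png

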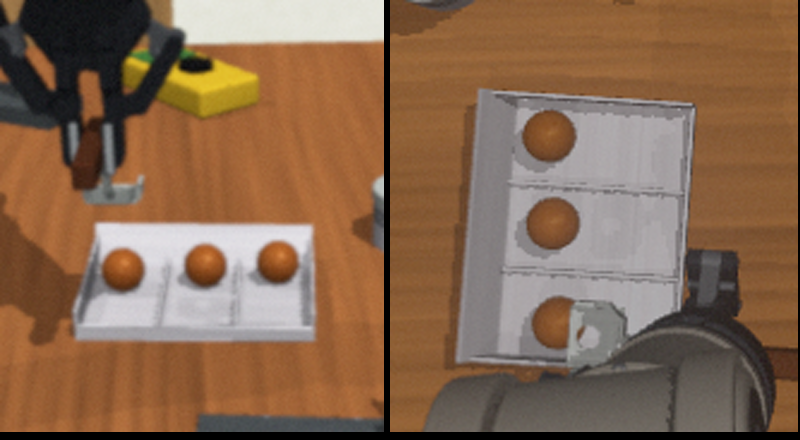

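The spoon points along the lanes at lane 3. In the side crop it is at (115,190) above the lens at (123,268). I'll lower it to 10 mm and check.

Request:
{"method": "arm_command", "body": {"travel": [[0,0,25],[0,0,50],[0,0,75],[0.6,-0.3,90],[0.6,-0.3,94],[0.6,-0.3,94]], "roll": [0,0,0,0,0,0], "fingers": [1,1,1,1,1,1]}}

```text
time_s: 7.25
ee_pos: [0.4521, 0.0831, 0.0622]
ee_rot: [0.0, 0.736, 0.677, -0.001]
ft_force: [1.1, 0.8, -0.6]
gripper_width: 0.0145
```

```bash
python3 tray.py -26 61.7 3  38 61.7 3
python3 - <<'E'
from plant import *
from h import *
s=capture("side");t=capture("top")
crop(s,220,160,350,260,3,"d1.png");crop(t,130,240,270,370,3,"d2.png")
a=cv2.imread("pics/d1.png");b=cv2.imread("pics/d2.png")
m=np.zeros((390,800,3),np.uint8);m[:300,:390]=a;m[:390,390:]=b[:,:410];cv2.imwrite("pics/d3.png",m)
E
```

```text
t 7.25 p [0.4521 0.0831 0.0622] yaw 85.19 zax [-3.0e-04 -1.5e-03 -1.0e+00] F [ 1.1  0.8 -0.6] T [-0.01 -0.05  0.  ] gw 0.0145 j [-0.7   0.34  0.59  1.99 -0.24  0.87 -0.07]
travel mm [ 0.1 -0.9  7.3] roll -0.0
travel mm [64.1 -0.9  7.2] roll -0.0
```

View pics/d3.png

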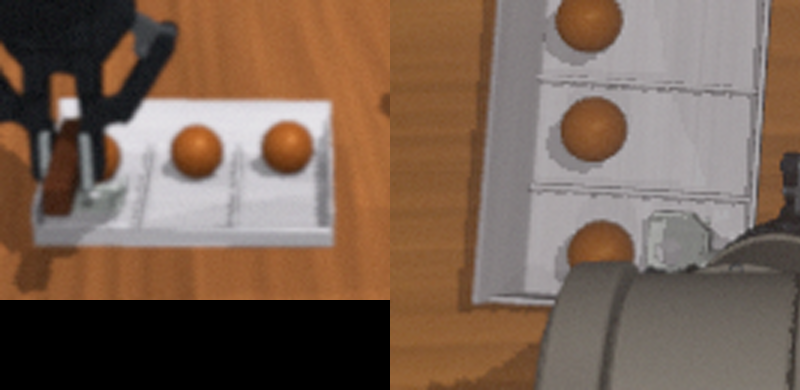

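The pocket's edge is about 5 mm outside the lens's edge, as it should be. Next I lower to the floor and push forward.

Request:
{"method": "arm_command", "body": {"travel": [[0,-0.9,4],[0,-0.9,7],[0,-0.9,8],[6,-0.9,8],[12,-0.9,8],[18,-0.9,8],[24,-0.9,8],[30,-0.9,8],[36,-0.9,8],[42,-0.9,8],[48,-0.9,8],[52,-0.9,8],[56,-0.9,8],[59,-0.9,8],[59,-0.9,8]], "roll": [0,0,0,0,0,0,0,0,0,0,0,0,0,0,0], "fingers": [1,1,1,1,1,1,1,1,1,1,1,1,1,1,1], "squeeze": 100}}

```text
time_s: 9.22
ee_pos: [0.4568, 0.1425, 0.0548]
ee_rot: [0.001, 0.736, 0.677, 0.0]
ft_force: [-0.1, -3.5, 3.7]
gripper_width: 0.0144
```

```bash
python3 tray.py 38 61.7 3
cat > two.py <<'E'
import sys
from plant import *
from h import *
A=sys.argv[1];B=[int(v) for v in sys.argv[2:10]]
s=capture("side");t=capture("top")
m=np.zeros((440,800,3),np.uint8)
for c,b,x in((s,B[:4],0),(t,B[4:],402)):
    im=c["pixels"][b[1]:b[3],b[0]:b[2],::-1];k=min(398/im.shape[1],440/im.shape[0]);im=cv2.resize(im,None,fx=k,fy=k,interpolation=cv2.INTER_CUBIC);m[:im.shape[0],x:x+im.shape[1]]=im;print("scale",k)
cv2.imwrite("pics/"+A,m)
E
python3 two.py e1.png 210 140 350 260 130 240 270 370
```

```text
t 9.225 p [0.4568 0.1425 0.0548] yaw 85.21 zax [ 1.4e-03 -5.0e-04 -1.0e+00] F [-0.1 -3.5  3.7] T [-0.42  0.08 -0.02] gw 0.0144 j [-0.79  0.39  0.56  1.95 -0.26  0.87 -0.17]
travel mm [ 4.5 -0.5 -0.1] roll 0.0
scale 2.842857142857143
scale 2.842857142857143
```

View pics/e1.png

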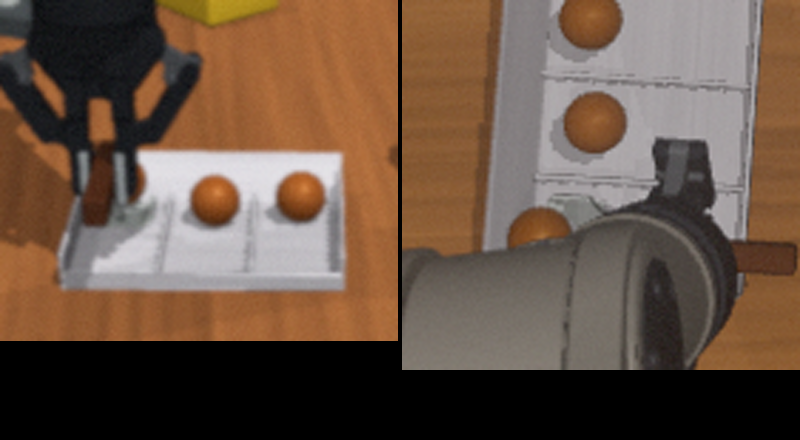

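The lens is now against the far wall, with 3.5 N of push. The lip has about 4.5 mm left to the wall's foot.

Request:
{"method": "arm_command", "body": {"travel": [[1,-0.3,0.3],[2,-0.3,0.3],[3,-0.3,0.3],[4,-0.3,0.3],[5,-0.3,0.3],[6,-0.3,0.3],[6,-0.3,0.3]], "roll": [0,0,0,0,0,0,0], "fingers": [1,1,1,1,1,1,1]}}

```text
time_s: 10.2
ee_pos: [0.4572, 0.1478, 0.0547]
ee_rot: [0.001, 0.736, 0.677, 0.0]
ft_force: [-0.5, -4.3, 6.0]
gripper_width: 0.0145
```

```bash
python3 tray.py 38 61.7 3;python3 two.py e2.png 210 140 350 260 130 240 270 370
```

```text
t 10.2 p [0.4572 0.1478 0.0547] yaw 85.16 zax [ 1.6e-03 -9.0e-04 -1.0e+00] F [-0.5 -4.3  6. ] T [-0.68  0.12  0.07] gw 0.0145 j [-0.8   0.39  0.56  1.95 -0.26  0.87 -0.18]
travel mm [-0.8 -0.5 -0.2] roll -0.001
scale 2.842857142857143
scale 2.842857142857143
```

View pics/e2.png

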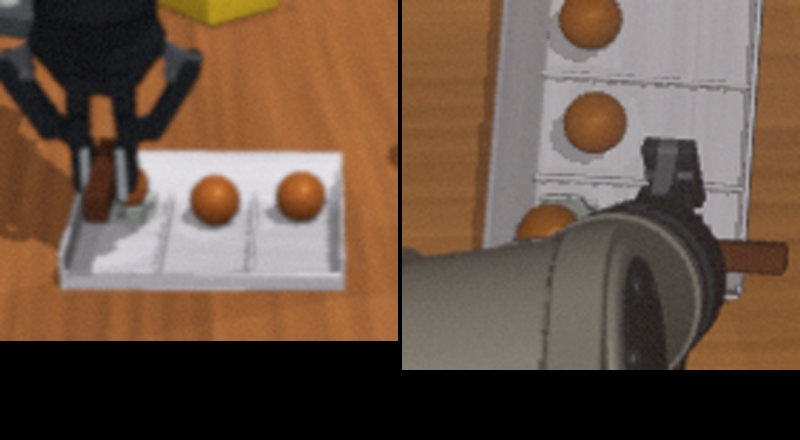

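Run:
```python
from plant import *
from h import *
t=capture("top")
a=np.radians(85.2);ex=np.array([np.cos(a),np.sin(a)]);ey=np.array([-ex[1],ex[0]]);o=np.array([.5221,.1892])
for X in (36,39,42,46):
    p=o+ex*X/1000+ey*.0617;print(X,proj(t,[p[0],p[1],.022]),proj(t,[p[0]+.018,p[1],.022]))
m=t["pixels"][300:345,160:215,::-1];cv2.imwrite("pics/e3.png",cv2.resize(m,None,fx=10,fy=10,interpolation=cv2.INTER_CUBIC))
```

```text
36 [[181.98461229 322.48786922]] [[181.92097621 311.34311339]]
39 [[180.13125512 322.38268888]] [[180.0702569  311.23710828]]
42 [[178.27749906 322.27752942]] [[178.21913906 311.1311184 ]]
46 [[175.80519899 322.13734904]] [[175.75035717 310.98982199]]
```

View pics/e3.png

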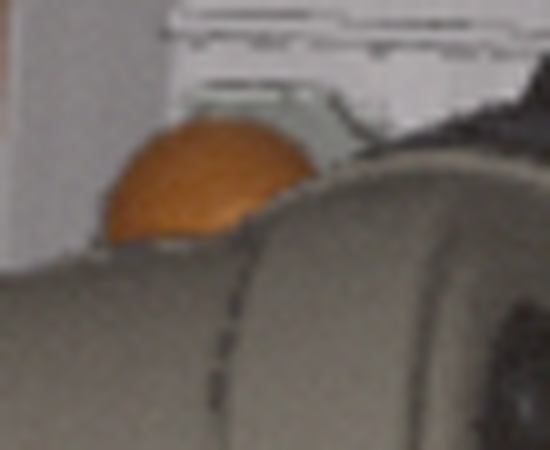

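The lens's top edge is at about (181,311.5) in full pixels. A lens in the pocket should show at (180,311), so it is in. I'll lift it gently.

Request:
{"method": "arm_command", "body": {"travel": [[-0.5,0,-1],[-1,0,-3],[-1,0,-6],[-1,0,-10],[-1,0,-15],[-1,0,-21],[-1,0,-28],[-1,0,-36],[-1,0,-44],[-1,0,-52],[-1,0,-58],[-1,0,-62],[-1,0,-64],[-1,0,-64]], "roll": [0,0,0,0,0,0,0,0,0,0,0,0,0,0], "fingers": [1,1,1,1,1,1,1,1,1,1,1,1,1,1]}}

```text
time_s: 12.1
ee_pos: [0.457, 0.1469, 0.1187]
ee_rot: [0.001, 0.736, 0.677, 0.0]
ft_force: [0.3, 0.3, -3.2]
gripper_width: 0.0144
```

```bash
python3 tray.py 38 61.7 3;python3 two.py e4.png 210 100 370 260 130 220 280 370
```

```text
t 12.1 p [0.457  0.1469 0.1187] yaw 85.16 zax [ 1.6e-03 -9.0e-04 -1.0e+00] F [ 0.3  0.3 -3.2] T [-0.06 -0.02  0.02] gw 0.0144 j [-0.83  0.3   0.59  1.88 -0.19  1.02 -0.24]
travel mm [ 0.2 -0.5 63.8] roll -0.001
scale 2.4875
scale 2.6533333333333333
```

View pics/e4.png

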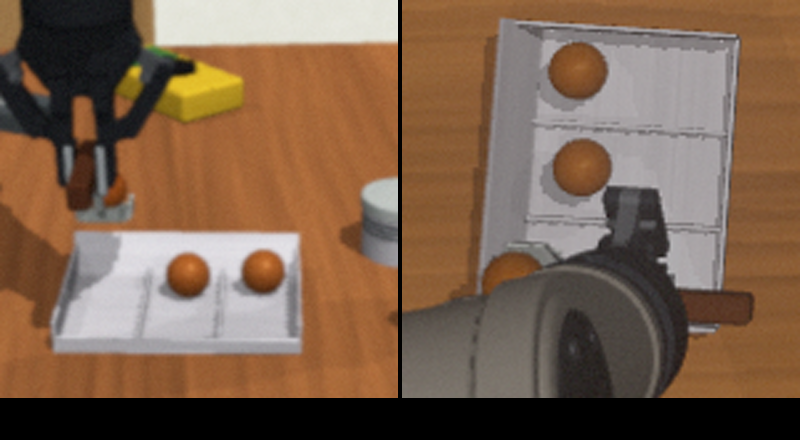

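The lens sits in the pocket: lens at (115,190) in the side crop, spoon below it, and two lenses left in the tray. Now I'll carry it to the lamp, approaching cup a from the lamp's -y side.

```bash
cat > lamp.py <<'E'
import sys,subprocess,numpy as np
# lamp.py X Ylip z ... : lip in lamp frame mm (level spoon)
a=np.radians(-10.2);ex=np.array([np.cos(a),np.sin(a)]);ey=np.array([-ex[1],ex[0]])
o=np.array([.5229,-.2122]);L=[]
A=[float(v) for v in sys.argv[1:]]
for i in range(0,len(A),3):
    p=o+ex*A[i]/1000+ey*(A[i+1]-97.5)/1000;L+=[str(p[0]),str(p[1]),str(A[i+2]/1000+.0519),"79.8"]
subprocess.run(["python3","mv.py"]+L)
E
python3 lamp.py -66 -44 95 -66 -44 60; cat m.py | head -0
```

```text
t 12.2 p [0.4568 0.1468 0.1185] yaw 85.16 zax [ 0.0011 -0.0012 -1.    ] F [ 0.9 -0.9 -1.5] T [-0.09 -0.    0.01] gw 0.0147 j [-0.83  0.3   0.59  1.88 -0.19  1.02 -0.24]
travel mm [-486.9   17.2  -27.9] roll 0.094
travel mm [-486.8   17.2    7.1] roll 0.094
```

Request:
{"method": "arm_command", "body": {"travel": [[-5,0,-4],[-15,1,-9],[-30,1,-15],[-50,2,-21],[-75,3,-26],[-104,4,-28],[-134,5,-28],[-164,6,-28],[-194,7,-28],[-224,8,-28],[-254,9,-28],[-284,10,-28],[-314,11,-28],[-344,12,-28],[-374,13,-28],[-402,14,-28],[-427,15,-28],[-449,16,-28],[-466,17,-28],[-478,17,-28]], "roll": [0,0,0.01,0.015,0.02,0.025,0.03,0.035,0.04,0.045,0.05,0.055,0.06,0.065,0.07,0.075,0.08,0.085,0.09,0.094], "fingers": [1,1,1,1,1,1,1,1,1,1,1,1,1,1,1,1,1,1,1,1]}}

```text
time_s: 14.7
ee_pos: [0.4321, -0.3329, 0.1474]
ee_rot: [0.001, 0.768, 0.64, -0.0]
ft_force: [-0.0, 0.1, -2.5]
gripper_width: 0.0141
```

```bash
python3 lamp.py -66 -44 50 -66 -38 35;python3 two.py f1.png 150 180 420 450 380 180 540 380
```

```text
t 14.7 p [ 0.4321 -0.3329  0.1474] yaw 79.63 zax [ 0.0012 -0.0019 -1.    ] F [-0.   0.1 -2.5] T [-0.07  0.04 -0.01] gw 0.0141 j [ 0.04  0.45  0.81  1.68 -0.35  1.16  0.75]
travel mm [-6.5  1.9 45.6] roll -0.003
travel mm [-0.5  1.9 60.6] roll -0.003
scale 1.474074074074074
scale 2.2
```

View pics/f1.png

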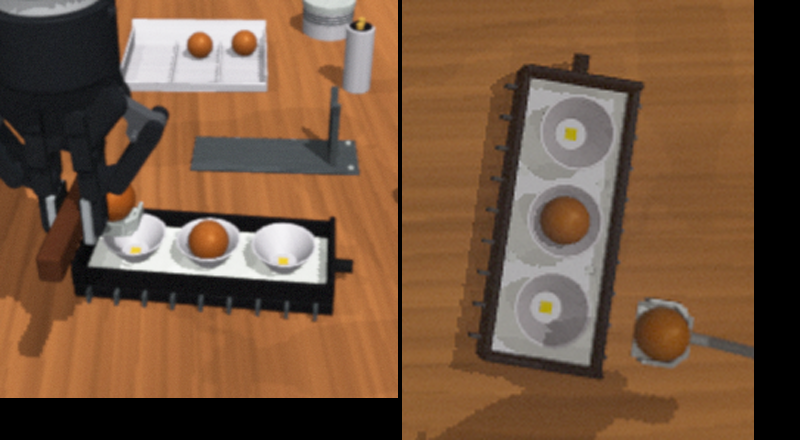

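The lens is still in the pocket: at (663,335) in the top crop, beside cup a at (546,308). I'll go down to just under rim height, outside the rim.

Request:
{"method": "arm_command", "body": {"travel": [[0,1,4],[0,1.9,11],[-0.5,1.9,20],[-0.5,1.9,29],[-0.5,1.9,38],[-0.5,1.9,46],[-0.5,1.9,53],[-0.5,1.9,58],[-0.5,1.9,60],[-0.5,1.9,60],[-0.5,1.9,60]], "roll": [0,0,0,0,0,0,0,0,0,0,0], "fingers": [1,1,1,1,1,1,1,1,1,1,1]}}

```text
time_s: 16.18
ee_pos: [0.4341, -0.3344, 0.0877]
ee_rot: [0.002, 0.768, 0.64, -0.0]
ft_force: [-0.2, 0.1, -1.8]
gripper_width: 0.014
```

```bash
python3 lamp.py -66 -38 35 -66 -29 35;python3 two.py f2.png 160 250 360 400 400 270 520 380
```

```text
t 16.175 p [ 0.4341 -0.3344  0.0877] yaw 79.58 zax [ 0.0016 -0.0032 -1.    ] F [-0.2  0.1 -1.8] T [-0.08  0.   -0.01] gw 0.014 j [ 0.07  0.52  0.77  1.74 -0.41  1.04  0.8 ]
travel mm [ 0.5 -0.2  0.8] roll -0.004
travel mm [ 9.5 -0.3  0.8] roll -0.004
scale 1.99
scale 3.316666666666667
```

View pics/f2.png

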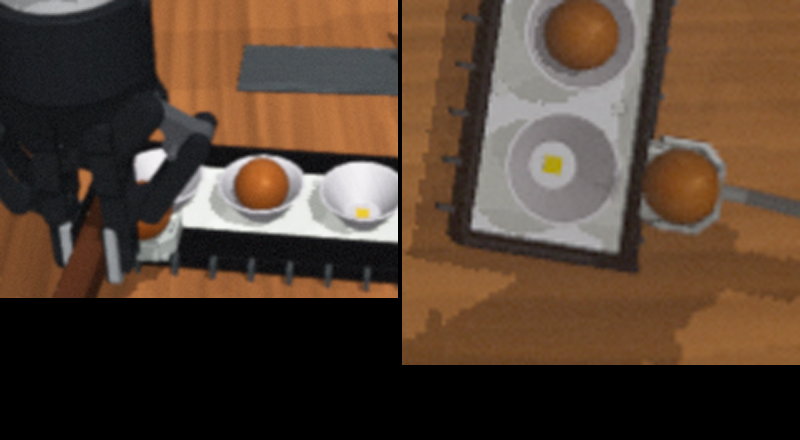

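Run:
```python
from plant import *
from h import *
t=capture("top")
P=w(t,484.7-.3,326.7-.3,.055)
a=np.radians(-10.2);ex=np.array([np.cos(a),np.sin(a)]);ey=np.array([-ex[1],ex[0]]);o=np.array([.5229,-.2122])
d=P[:2]-o;print(P,"lamp frame",d@ex,d@ey)
L=lambda x,y,z:np.r_[o+ex*x/1000+ey*y/1000,z/1000]
pts=[L(-66,-44,32),L(-30,-44,32),L(-107,-44,32),L(-66,0,38),L(-66,-29,38),L(-66,-38,35),L(-85,-38,35),L(-47,-38,35),L(-66,-50,54)]
pts=proj(t,pts);crop(t,400,270,520,380,5,"f3.png",pts)
```

```text
[ 0.44830474 -0.25311184  0.055     ] lamp frame -0.06617146468738978 -0.05347493331748551
```

View pics/f3.png

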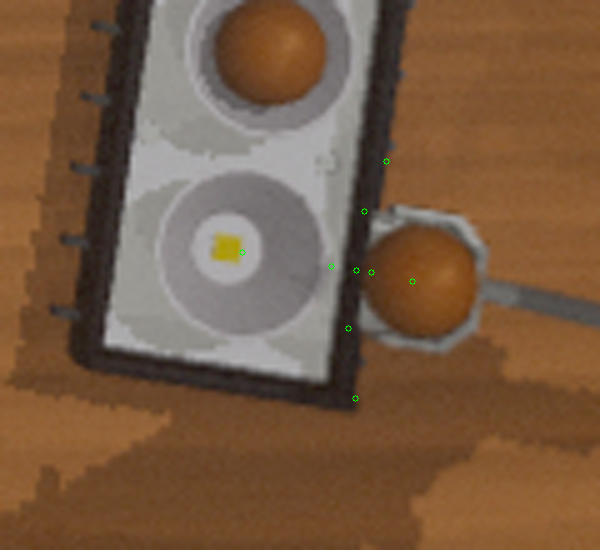

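Request:
{"method": "arm_command", "body": {"travel": [[1,0,0],[3,0,0],[5,0,0],[7,0,0],[8,0,0],[8,0,0]], "roll": [0,0,0,0,0,0], "fingers": [1,1,1,1,1,1]}}

```text
time_s: 17.08
ee_pos: [0.4355, -0.3263, 0.0876]
ee_rot: [0.002, 0.768, 0.64, -0.0]
ft_force: [0.5, 0.2, -2.7]
gripper_width: 0.0146
```

```bash
python3 lamp.py -66 -29 35;python3 two.py f4.png 160 250 300 400 420 270 520 380
```

```text
t 17.075 p [ 0.4355 -0.3263  0.0876] yaw 79.59 zax [ 0.0014 -0.003  -1.    ] F [ 0.5  0.2 -2.7] T [-0.07 -0.05  0.01] gw 0.0146 j [ 0.05  0.51  0.77  1.75 -0.4   1.04  0.78]
travel mm [ 1.3 -0.2  0.7] roll -0.004
scale 2.842857142857143
scale 3.98
```

View pics/f4.png

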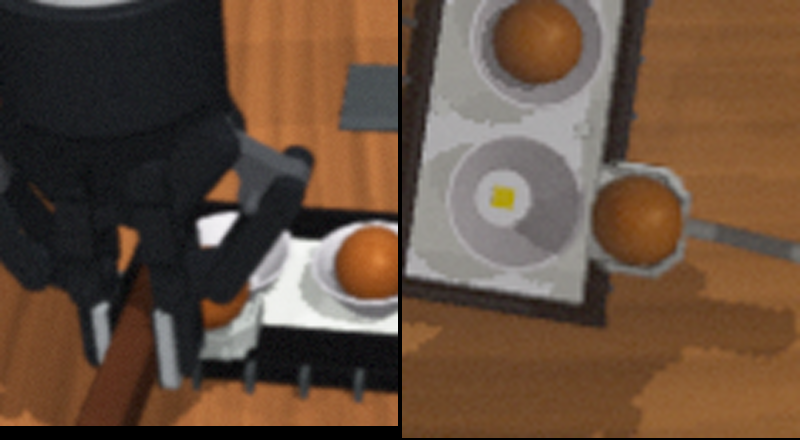

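Request:
{"method": "arm_command", "body": {"travel": [[1.5,0,0.3],[3,0,0.3],[4,0,0.3],[5,0,0.3],[6,0,0.3],[6,0,0.3]], "roll": [0,0,0,0,0,0], "fingers": [1,1,1,1,1,1], "squeeze": 40}}

```text
time_s: 17.92
ee_pos: [0.4363, -0.3218, 0.0876]
ee_rot: [0.002, 0.769, 0.64, -0.001]
ft_force: [-0.7, -3.4, -1.8]
gripper_width: 0.0142
```

```bash
python3 lamp.py -66 -29 35;python3 two.py f5.png 160 250 300 400 420 270 520 380
```

```text
t 17.925 p [ 0.4363 -0.3218  0.0876] yaw 79.54 zax [ 0.0016 -0.0052 -1.    ] F [-0.7 -3.4 -1.8] T [-0.96  0.18  0.  ] gw 0.0142 j [ 0.04  0.51  0.77  1.76 -0.4   1.04  0.77]
travel mm [-3.3 -0.2  0.7] roll -0.005
scale 2.842857142857143
scale 3.98
```

View pics/f5.png

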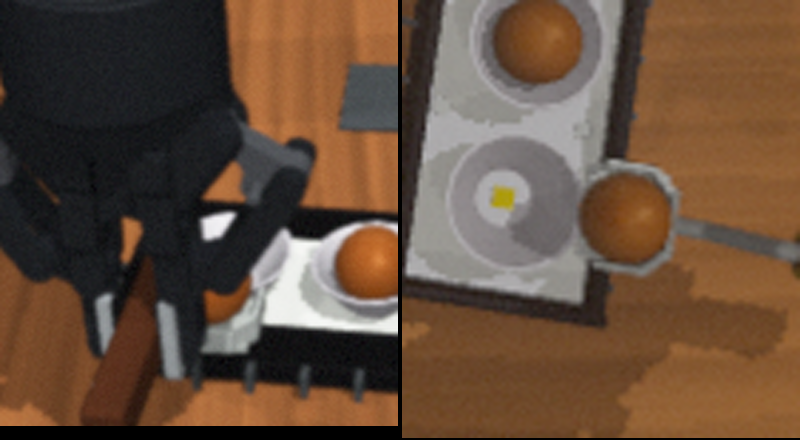

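Contact is felt, 3.4 N against the near rim. Now I pivot the spoon about the lip with a lighter grip, partway first.

Request:
{"method": "arm_command", "body": {"travel": [[2,0,0],[4,0,-3],[7.5,0,-7],[11,0,-11],[15,0,-15],[18,0,-18.5],[18,0,-18.5]], "roll": [0,0,0,0,0,0,0], "fingers": [1,1,1,1,1,1,1], "squeeze": 25}}

```text
time_s: 18.9
ee_pos: [0.4392, -0.3046, 0.106]
ee_rot: [0.003, 0.769, 0.64, -0.002]
ft_force: [-1.0, -4.5, -4.9]
gripper_width: 0.0143
```

```bash
python3 lamp.py -66 -29 35;python3 two.py f6.png 160 250 300 400 420 270 520 380
```

```text
t 18.9 p [ 0.4392 -0.3046  0.106 ] yaw 79.54 zax [ 0.001  -0.0063 -1.    ] F [-1.  -4.5 -4.9] T [-1.7   0.36  0.07] gw 0.0143 j [-0.01  0.47  0.79  1.76 -0.37  1.06  0.72]
travel mm [-20.7   0.1  19.2] roll -0.005
scale 2.842857142857143
scale 3.98
```

View pics/f6.png

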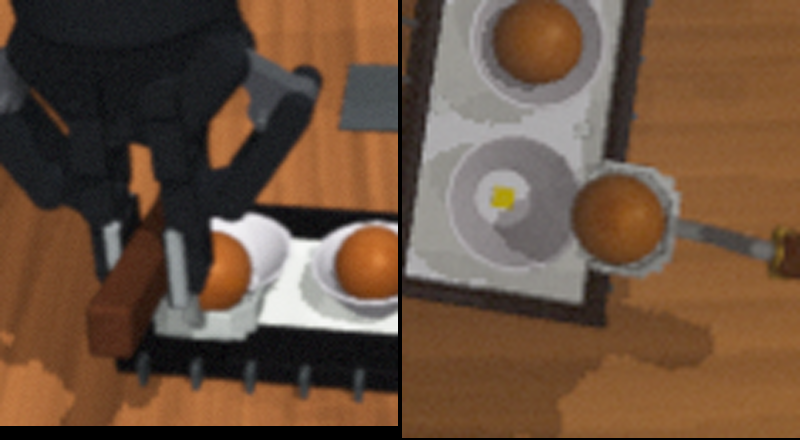

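The spoon is pivoting as planned and the lens is still in the pocket. Now slowly past 30 degrees.

Request:
{"method": "arm_command", "body": {"travel": [[5.5,0,-3.5],[10.2,0,-7.2],[15.3,0,-10.7],[20.6,0,-13.8],[24.4,0,-15.9],[27.2,0,-17.3],[30,0,-18.6],[32.8,0,-19.8],[35.6,0,-21],[35.6,0,-21],[35.6,0,-21]], "roll": [0,0,0,0,0,0,0,0,0,0,0], "fingers": [1,1,1,1,1,1,1,1,1,1,1]}}

```text
time_s: 20.38
ee_pos: [0.4452, -0.2701, 0.1267]
ee_rot: [0.003, 0.769, 0.639, -0.002]
ft_force: [-1.6, -4.9, -5.9]
gripper_width: 0.0145
```

```bash
python3 lamp.py -66 -29 35;python3 two.py f7.png 160 250 300 400 420 270 520 380
```

```text
t 20.375 p [ 0.4452 -0.2701  0.1267] yaw 79.5 zax [ 6.0e-04 -7.1e-03 -1.0e+00] F [-1.6 -4.9 -5.9] T [-1.76  0.22  0.01] gw 0.0145 j [-0.1   0.42  0.81  1.77 -0.33  1.09  0.63]
travel mm [-55.5   0.4  40.1] roll -0.005
scale 2.842857142857143
scale 3.98
```

View pics/f7.png

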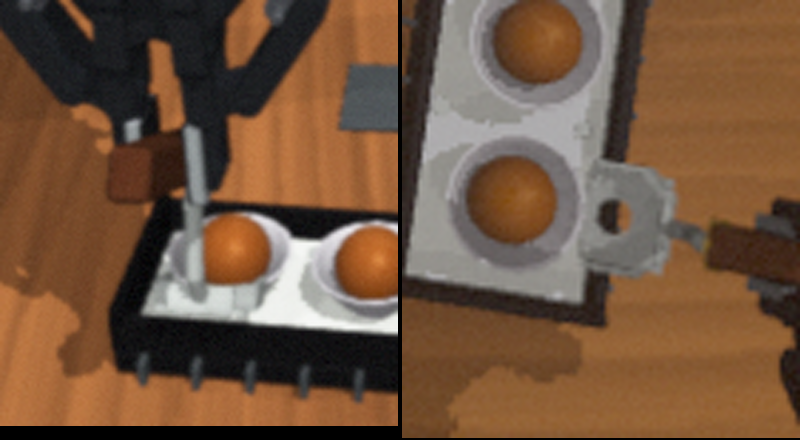

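The lens has rolled into cup a and sits centred at (512,198) in the top crop; the pocket is empty. I'll back off, then level the spoon on the free bench in front of the stand.

```bash
python3 mv.py .426 .027 .19 85.2 .426 .027 .0984 85.2
```

```text
t 20.475 p [ 0.4453 -0.2701  0.1267] yaw 79.5 zax [ 7.0e-04 -7.1e-03 -1.0e+00] F [-0.7 -4.4 -5.1] T [-1.79  0.21 -0.01] gw 0.0144 j [-0.1   0.42  0.81  1.77 -0.33  1.09  0.63]
travel mm [288.2 -73.  -65.4] roll -0.1
travel mm [288.8 -73.2  26.2] roll -0.1
```

Request:
{"method": "arm_command", "body": {"travel": [[-4,0,-1],[-12,0,-8],[-20,0,-22],[-22,0,-42],[-15,0,-60],[10,-6,-66],[50,-16,-66],[95,-27,-66],[140,-38,-66],[185,-49,-66],[230,-60,-66],[265,-68,-66],[288,-73,-66],[288,-73,-50],[288,-73,-20],[288,-73,5],[288,-73,18],[288,-73,18]], "roll": [0,0,0,0,0,-0.01,-0.03,-0.05,-0.06,-0.08,-0.09,-0.1,-0.1,-0.1,-0.1,-0.1,-0.1,-0.1], "fingers": [1,1,1,1,1,1,1,1,1,1,1,1,1,1,1,1,1,1], "squeeze": 60}}

```text
time_s: 22.72
ee_pos: [0.4256, 0.0265, 0.1065]
ee_rot: [0.002, 0.736, 0.677, -0.003]
ft_force: [-0.8, -0.7, -0.9]
gripper_width: 0.0144
```

```bash
python3 mv.py .426 .027 .0964 85.2 .426 -.025 .0509 85.2;python3 two.py g1.png 170 150 400 400 200 180 520 380
```

```text
t 22.725 p [0.4256 0.0265 0.1065] yaw 85.23 zax [-6.e-04 -7.e-03 -1.e+00] F [-0.8 -0.7 -0.9] T [ 0.04 -0.04 -0.01] gw 0.0144 j [-0.68  0.21  0.66  2.03 -0.15  0.95 -0.03]
travel mm [ 0.6  0.4 10.1] roll 0.0
travel mm [-50.9   4.7  56. ] roll 0.0
scale 1.7304347826086957
scale 1.24375
```

View pics/g1.png

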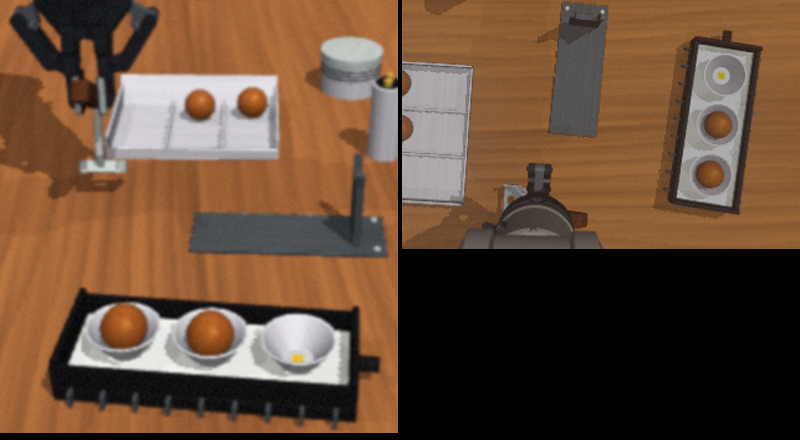

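Lenses now sit in cups a and b. I'll press the lip onto the bench and run the reverse arc to level the spoon.

Request:
{"method": "arm_command", "body": {"travel": [[0,0,8],[0,0,14],[0,0,16],[-5,0,18.5],[-14,0,23],[-23,0,28.5],[-31,0,34.5],[-39,0,41.5],[-46,0,49],[-50,0,53.5],[-53,0,57],[-54,0,58],[-54,0,58]], "roll": [0,0,0,0,0,0,0,0,0,0,0,0,0], "fingers": [1,1,1,1,1,1,1,1,1,1,1,1,1], "squeeze": 25}}

```text
time_s: 24.45
ee_pos: [0.4233, -0.0279, 0.0515]
ee_rot: [0.003, 0.736, 0.677, -0.0]
ft_force: [-3.0, 0.9, 13.2]
gripper_width: 0.0141
```

```bash
python3 mv.py .426 -.025 .0509 85.2;python3 two.py g2.png 200 140 360 300 240 230 400 360
```

```text
t 24.45 p [ 0.4233 -0.0279  0.0515] yaw 85.2 zax [ 0.0035 -0.0048 -1.    ] F [-3.   0.9 13.2] T [0.88 0.77 0.24] gw 0.0141 j [-0.53  0.3   0.65  2.1  -0.24  0.81  0.19]
travel mm [3.1 2.4 0.6] roll 0.0
scale 2.4875
scale 2.4875
```

View pics/g2.png

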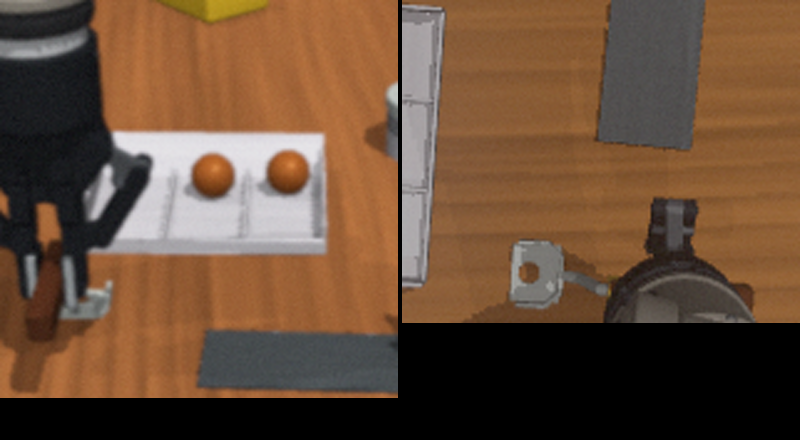

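Run:
```python
from plant import *
from h import *
t=capture("top");s=observe()
p=np.array(s["ee_pos"]);a=np.radians(85.2);ex=np.array([np.cos(a),np.sin(a)]);ey=np.array([-ex[1],ex[0]])
crop(t,278,320,312,358,14,"g3.png")
print(p)
for u,v in((291,339.3),):
    d=w(t,u,v,.0025)[:2]-p[:2];print(d@ex,d@ey)
o=p[:2]
P=[np.r_[o+ex*x+ey*y,z] for x,y,z in((.0855,0,0.0),(.0975,-.019,0),(.0975,.019,0),(.0625,0,.012))]
print(proj(t,P).round(1))
```

```text
[ 0.42332525 -0.02788979  0.05149859]
0.08263874226951597 0.0009444881125628788
[[289.4 338.4]
 [283.  326.6]
 [281.5 349.5]
 [303.  340.2]]
```

View pics/g3.png

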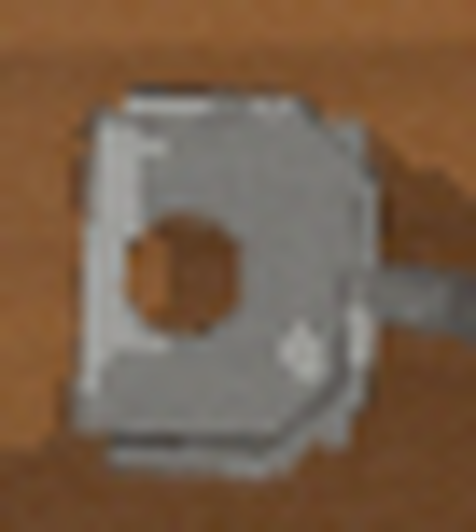

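```bash
sed -i 's/85\.5/83.2/; s/\.0519/.0515/' tray.py; sed -i 's/97\.5/95.2/; s/\.0519/.0515/' lamp.py; python3 tray.py -22 -3.8 60 -22 -3.8 10
```

```text
t 24.6 p [ 0.4233 -0.0279  0.0515] yaw 85.21 zax [ 0.0037 -0.0048 -1.    ] F [-3.3 -0.2 12.7] T [0.88 0.79 0.23] gw 0.0144 j [-0.53  0.3   0.66  2.1  -0.24  0.81  0.19]
travel mm [119.1  84.3 -60.2] roll 0.0
travel mm [119.3  84.1 -10.2] roll 0.0
```

Request:
{"method": "arm_command", "body": {"travel": [[0,0,-10],[0,0,-30],[5,5,-55],[30,22,-60],[60,43,-60],[90,64,-60],[110,78,-60],[119,84,-60],[119,84,-50],[119,84,-25],[119,84,-10],[119,84,-10]], "roll": [0,0,0,0,0,0,0,0,0,0,0,0], "fingers": [1,1,1,1,1,1,1,1,1,1,1,1], "squeeze": 90}}

```text
time_s: 26.1
ee_pos: [0.5151, 0.0826, 0.0599]
ee_rot: [0.002, 0.737, 0.676, -0.002]
ft_force: [0.9, -0.2, -1.6]
gripper_width: 0.0142
```

```bash
python3 tray.py -22 -3.8 3 38 -3.8 3; python3 two.py h1.png 210 140 350 260 130 210 270 340
```

```text
t 26.1 p [0.5151 0.0826 0.0599] yaw 85.13 zax [-1.e-04 -6.e-03 -1.e+00] F [ 0.9 -0.2 -1.6] T [-0.07  0.04 -0.01] gw 0.0142 j [-0.64  0.47  0.59  1.83 -0.31  0.94 -0.  ]
travel mm [1.7 1.9 5.4] roll -0.001
travel mm [61.7  1.8  5. ] roll -0.001
scale 2.842857142857143
scale 2.842857142857143
```

View pics/h1.png

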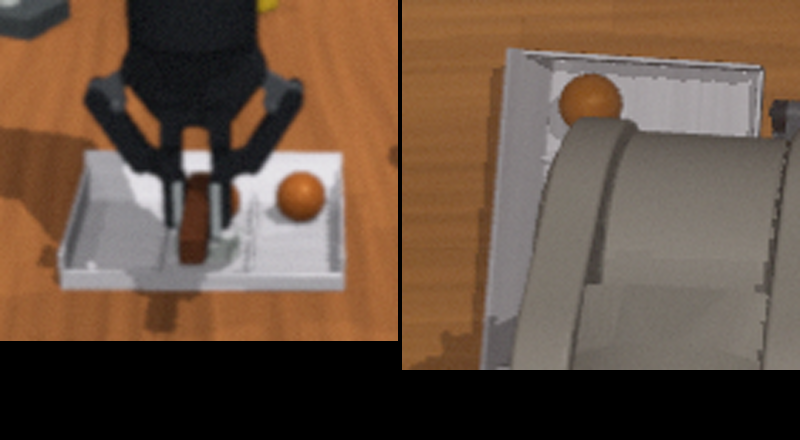

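Request:
{"method": "arm_command", "body": {"travel": [[0,1,0],[0,1.9,2],[0,1.9,5],[0,1.9,6],[0,1.9,6]], "roll": [0,0,0,0,0], "fingers": [1,1,1,1,1]}}

```text
time_s: 26.82
ee_pos: [0.5189, 0.083, 0.0558]
ee_rot: [0.003, 0.736, 0.677, -0.0]
ft_force: [0.7, -0.1, 1.6]
gripper_width: 0.0144
```

```bash
python3 tray.py 38 -3.8 3
python3 - <<'E'
from plant import *
from h import *
s=capture("side")
a=np.radians(85.2);ex=np.array([np.cos(a),np.sin(a)]);ey=np.array([-ex[1],ex[0]]);o=np.array([.5221,.1892]);L=lambda x,y,z:np.r_[o+ex*x/1000+ey*y/1000,z/1000]
p=observe()["ee_pos"];d=np.array(p[:2])-o;X,Y=d@ex*1000,d@ey*1000;print(X,Y)
print(proj(s,[np.r_[.5278+.018,.2048,.021]]),proj(s,[L(X+83.2+3,Y+.5-22,15),L(X+83.2-23,Y+.5-22,15)]))
pts=proj(s,[np.r_[.5278+.018,.2048,.021],L(X+83.2+3,Y+.5-22,15),L(X+83.2-18,Y+.5-22,15)])
crop(s,260,190,320,250,9,"h2.png",pts)
E
```

```text
t 26.825 p [0.5189 0.083  0.0558] yaw 85.17 zax [ 0.0038 -0.0048 -1.    ] F [ 0.7 -0.1  1.6] T [-0.01  0.15 -0.02] gw 0.0144 j [-0.63  0.48  0.58  1.83 -0.31  0.93  0.  ]
travel mm [60.9 -1.9  1. ] roll -0.001
-106.11553737757632 -5.67297458361295
[[294.63651454 210.6822627 ]] [[296.47881268 222.16534589]
 [295.99169691 228.56519996]]
```

View pics/h2.png

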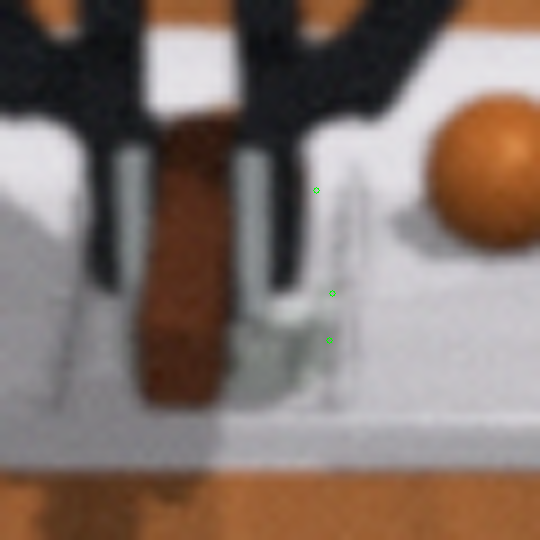

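Request:
{"method": "arm_command", "body": {"travel": [[0,-1.5,0],[0,-1.5,1],[0,-1.5,1.5],[0,-1.5,1.5]], "roll": [0,0,0,0], "fingers": [1,1,1,1]}}

```text
time_s: 27.38
ee_pos: [0.5177, 0.0827, 0.0553]
ee_rot: [0.003, 0.736, 0.676, 0.0]
ft_force: [-2.0, -1.2, 7.1]
gripper_width: 0.014
```

```bash
python3 tray.py 38 -3.8 3
python3 - <<'E'
from plant import *
from h import *
for i in range(1):
    s=capture("side");t=capture("top");o=observe();print(np.round(o["ee_pos"],4),np.round(o["ft_force"],1))
crop(s,250,180,330,250,7,"h3.png")
E
```

```text
t 27.375 p [0.5177 0.0827 0.0553] yaw 85.14 zax [ 0.0043 -0.0045 -1.    ] F [-2.  -1.2  7.1] T [0.05 0.52 0.11] gw 0.014 j [-0.63  0.47  0.58  1.83 -0.31  0.92  0.  ]
travel mm [61.3 -0.8  0.5] roll -0.001
[0.5177 0.0827 0.0553] [-2.2 -2.   7.4]
```

View pics/h3.png

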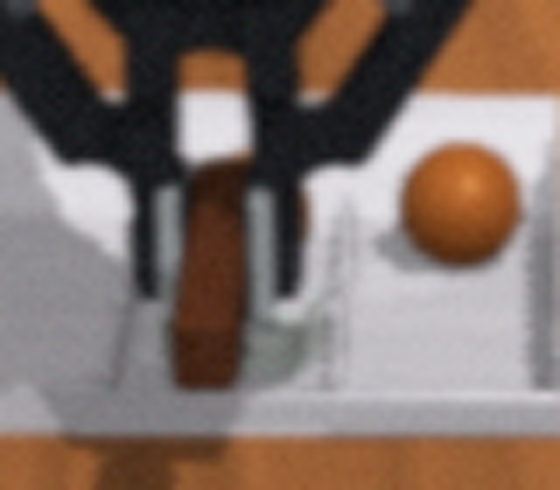

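The pocket is on the floor behind lens 2, with the lens edge at (308,205) where predicted. Pushing forward.

Request:
{"method": "arm_command", "body": {"travel": [[3,0,0],[8,0,0],[14,0,0],[20,0,0],[26,0,0],[32,0,0],[38,0,0],[44,0,0],[49,0,0],[53,0,0],[56,0,0],[58,0,0],[60,0,0],[61.5,0,0],[63,0,0],[63,0,0]], "roll": [0,0,0,0,0,0,0,0,0,0,0,0,0,0,0,0], "fingers": [1,1,1,1,1,1,1,1,1,1,1,1,1,1,1,1], "squeeze": 100}}

```text
time_s: 29.48
ee_pos: [0.5238, 0.1448, 0.0556]
ee_rot: [0.004, 0.737, 0.676, 0.0]
ft_force: [-0.0, -4.3, 7.2]
gripper_width: 0.0142
```

```bash
python3 tray.py 38 -3.8 3; python3 two.py h4.png 230 160 330 260 130 210 270 340
```

```text
t 29.475 p [0.5238 0.1448 0.0556] yaw 85.12 zax [ 0.0058 -0.0055 -1.    ] F [-0.  -4.3  7.2] T [-0.66  0.16  0.01] gw 0.0142 j [-0.73  0.51  0.57  1.78 -0.32  0.94 -0.11]
travel mm [-1.1 -1.6  1.1] roll -0.001
scale 3.98
scale 2.842857142857143
```

View pics/h4.png

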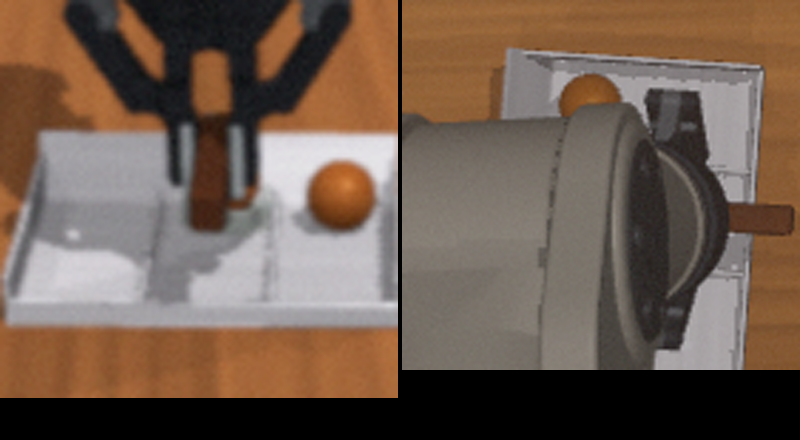

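Request:
{"method": "arm_command", "body": {"travel": [[1,0,0],[2,0,0],[2,0,0]], "roll": [0,0,0], "fingers": [1,1,1]}}

```text
time_s: 29.95
ee_pos: [0.5241, 0.1466, 0.0557]
ee_rot: [0.004, 0.737, 0.676, 0.0]
ft_force: [0.8, -3.3, 5.8]
gripper_width: 0.0141
```

```bash
python3 tray.py 38 -3.8 3; python3 two.py h5.png 265 180 315 240 130 210 270 340
```

```text
t 29.95 p [0.5241 0.1466 0.0557] yaw 85.12 zax [ 0.0059 -0.006  -1.    ] F [ 0.8 -3.3  5.8] T [-0.67  0.15  0.03] gw 0.0141 j [-0.73  0.51  0.57  1.78 -0.32  0.94 -0.12]
travel mm [-2.9 -1.7  1.2] roll -0.001
scale 7.333333333333333
scale 2.842857142857143
```

View pics/h5.png

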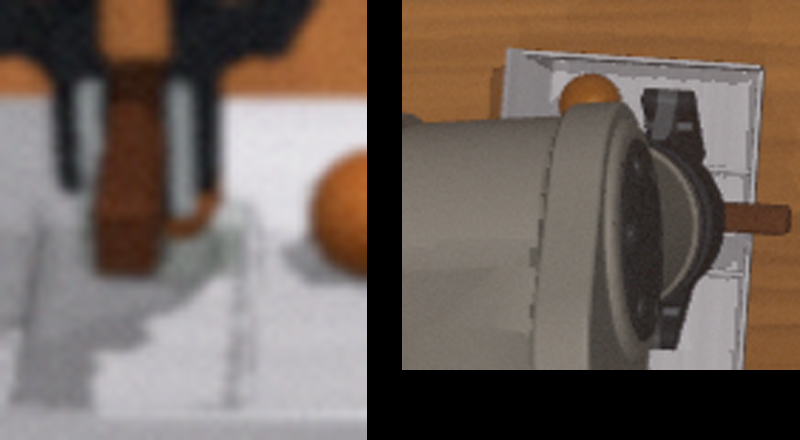

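Request:
{"method": "arm_command", "body": {"travel": [[1,0,0.3],[2,0,0.3],[2.5,0,0.3],[2.5,0,0.3]], "roll": [0,0,0,0], "fingers": [1,1,1,1]}}

```text
time_s: 30.55
ee_pos: [0.5242, 0.1467, 0.0558]
ee_rot: [0.005, 0.737, 0.676, -0.001]
ft_force: [-2.5, -6.5, 8.3]
gripper_width: 0.0143
```

```bash
python3 tray.py 38 -3.8 3; python3 two.py h6.png 265 180 315 240 130 210 270 340
```

```text
t 30.55 p [0.5242 0.1467 0.0558] yaw 85.06 zax [ 0.0051 -0.0089 -0.9999] F [-2.5 -6.5  8.3] T [-1.24  0.5   0.21] gw 0.0143 j [-0.73  0.51  0.57  1.78 -0.32  0.95 -0.12]
travel mm [-3.  -1.8  1.3] roll -0.002
scale 7.333333333333333
scale 2.842857142857143
```

View pics/h6.png

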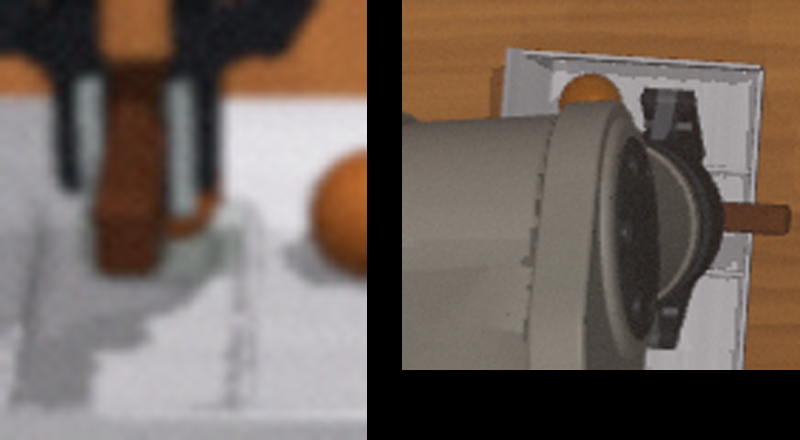

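The lip is at the wall's foot: no further advance and the force is rising. Lifting.

Request:
{"method": "arm_command", "body": {"travel": [[-1,0,-1],[-1.5,0,-3],[-1.5,0,-6],[-1.5,0,-10],[-1.5,0,-15],[-1.5,0,-21],[-1.5,0,-28],[-1.5,0,-36],[-1.5,0,-46],[-1.5,0,-56],[-1.5,0,-66],[-1.5,0,-76],[-1.5,0,-84],[-1.5,0,-88],[-1.5,0,-88]], "roll": [0,0,0,0,0,0,0,0,0,0,0,0,0,0,0], "fingers": [1,1,1,1,1,1,1,1,1,1,1,1,1,1,1]}}

```text
time_s: 32.52
ee_pos: [0.5237, 0.146, 0.144]
ee_rot: [0.005, 0.737, 0.676, -0.001]
ft_force: [-0.4, 1.2, -2.5]
gripper_width: 0.0146
```

```bash
python3 lamp.py 66 -46 95; python3 two.py h7.png 230 110 350 240 130 210 270 340
```

```text
t 32.525 p [0.5237 0.146  0.144 ] yaw 85.06 zax [ 0.0054 -0.0088 -0.9999] F [-0.4  1.2 -2.5] T [-0.07  0.03  0.  ] gw 0.0146 j [-0.77  0.4   0.61  1.68 -0.24  1.13 -0.18]
travel mm [-503.6   82.8    2.2] roll 0.092
scale 3.316666666666667
scale 2.842857142857143
```

View pics/h7.png

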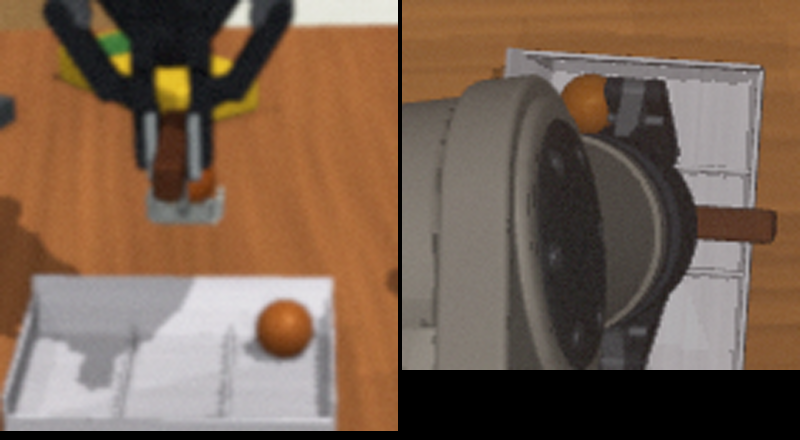

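Request:
{"method": "arm_command", "body": {"travel": [[-5,0,-1],[-15,1,-3],[-30,3,-4],[-50,6,-5],[-76,10,-5],[-106,15,-5],[-136,20,-5],[-166,25,-5],[-196,30,-5],[-226,36,-5],[-256,41,-5],[-286,47,-5],[-316,52,-5],[-346,57,-5],[-376,62,-5],[-406,67,-5],[-436,72,-5],[-462,77,-3],[-482,80,0],[-494,82,2]], "roll": [0,0,0.01,0.015,0.02,0.025,0.03,0.035,0.04,0.045,0.05,0.055,0.06,0.065,0.07,0.075,0.08,0.085,0.09,0.092], "fingers": [1,1,1,1,1,1,1,1,1,1,1,1,1,1,1,1,1,1,1,1]}}

```text
time_s: 35.12
ee_pos: [0.5608, -0.3562, 0.146]
ee_rot: [0.005, 0.768, 0.64, -0.002]
ft_force: [0.5, 0.4, -2.1]
gripper_width: 0.0145
```

```bash
python3 lamp.py 66 -46 95 66 -46 36; python3 two.py i1.png 170 160 420 410 380 180 540 380
python3 - <<'E'
from h import *
import pickle
E
```

```text
t 35.125 p [ 0.5608 -0.3562  0.146 ] yaw 79.6 zax [ 0.0033 -0.0104 -0.9999] F [ 0.5  0.4 -2.1] T [-0.02  0.04 -0.02] gw 0.0145 j [ 0.14  0.67  0.69  1.32 -0.41  1.29  0.64]
travel mm [-6.2  3.3 -0.4] roll -0.003
travel mm [-5.6  3.  58.6] roll -0.003
scale 1.592
scale 2.2
```

View pics/i1.png

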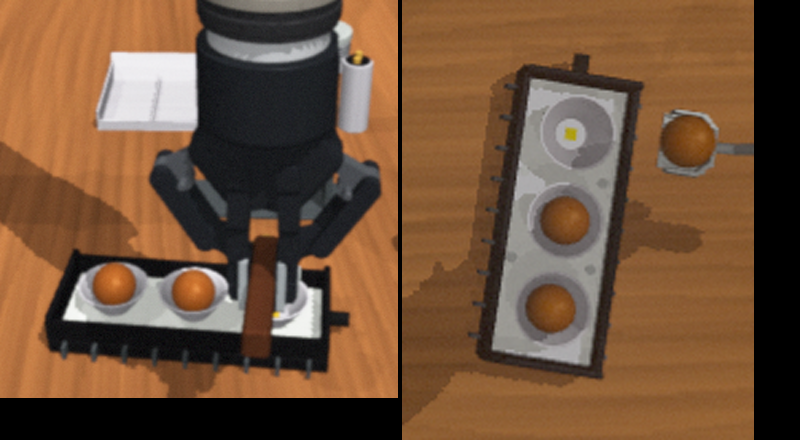

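Both filled cups look right, and the lens is in the spoon at (688,142) in the top crop beside cup c. Going down.

Request:
{"method": "arm_command", "body": {"travel": [[0,1,4],[-1,2,11],[-2,3,20],[-2,3,29],[-2,3,38],[-2,3,46],[-2,3,53],[-2,3,57],[-2,3,58],[-2,3,58]], "roll": [0,0,0,0,0,0,0,0,0,0], "fingers": [1,1,1,1,1,1,1,1,1,1]}}

```text
time_s: 36.48
ee_pos: [0.5637, -0.3591, 0.0882]
ee_rot: [0.005, 0.768, 0.64, -0.002]
ft_force: [-0.4, 0.3, -1.3]
gripper_width: 0.0143
```

```bash
python3 lamp.py 66 -46 36 66 -29 36; python3 two.py i2.png 280 240 400 380 420 190 520 290
python3 - <<'E'
from plant import *
from h import *
t=capture("top")
a=np.radians(-10.2);ex=np.array([np.cos(a),np.sin(a)]);ey=np.array([-ex[1],ex[0]]);o=np.array([.5229,-.2122])
h=cv2.cvtColor(t["pixels"],cv2.COLOR_RGB2HSV);
crop(t,420,190,520,290,6,"i3.png",proj(t,[np.r_[o+ex*.066-ey*.050,.055]]))
E
```

```text
t 36.475 p [ 0.5637 -0.3591  0.0882] yaw 79.59 zax [ 0.0034 -0.0108 -0.9999] F [-0.4  0.3 -1.3] T [-0.06  0.04 -0.02] gw 0.0143 j [ 0.15  0.72  0.66  1.37 -0.45  1.19  0.67]
travel mm [-3.8 -0.2  0.7] roll -0.004
travel mm [13.2 -0.2  0.5] roll -0.004
scale 3.142857142857143
scale 3.98
```

View pics/i2.png

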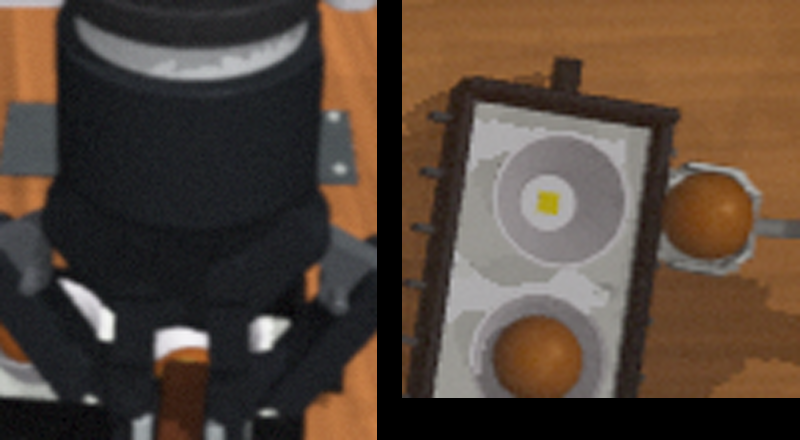

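View pics/i3.png

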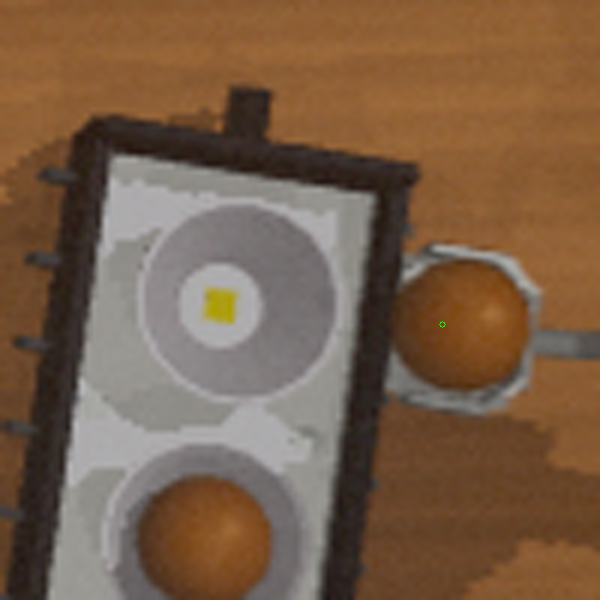

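Request:
{"method": "arm_command", "body": {"travel": [[1,0,0],[3,0,0],[6,0,0],[9,0,0.3],[11,0,0.3],[12.5,0,0.3],[14,0,0.3],[15.5,0,0.3],[15.5,0,0.3]], "roll": [0,0,0,0,0,0,0,0,0], "fingers": [1,1,1,1,1,1,1,1,1], "squeeze": 40}}

```text
time_s: 37.75
ee_pos: [0.5665, -0.3444, 0.0879]
ee_rot: [0.006, 0.768, 0.64, -0.002]
ft_force: [-0.8, -1.5, -2.7]
gripper_width: 0.0146
```

```bash
python3 lamp.py 66 -29 36; python3 two.py i4.png 280 240 400 380 420 190 520 290
```

```text
t 37.75 p [ 0.5665 -0.3444  0.0879] yaw 79.58 zax [ 0.0036 -0.0117 -0.9999] F [-0.8 -1.5 -2.7] T [-0.2   0.02 -0.01] gw 0.0146 j [ 0.12  0.71  0.66  1.39 -0.44  1.18  0.65]
travel mm [-1.8 -0.3  0.4] roll -0.004
scale 3.142857142857143
scale 3.98
```

View pics/i4.png

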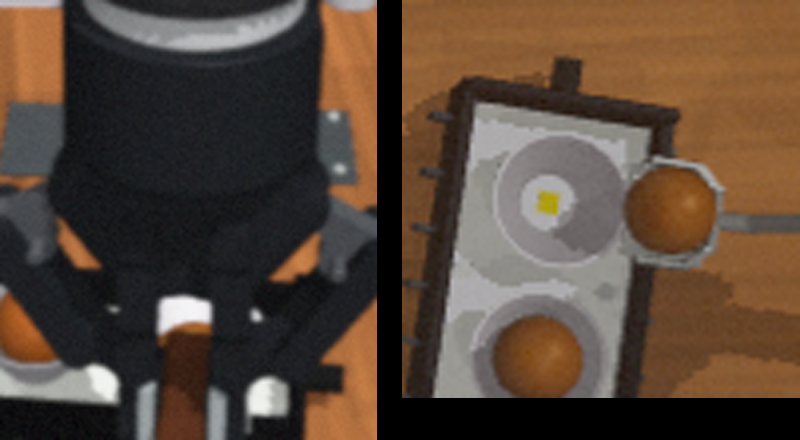

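Request:
{"method": "arm_command", "body": {"travel": [[-1,0,0.5],[-1,0,1],[2,0,1],[3.5,0,1],[5,0,-2],[8.5,0,-6],[12,0,-10],[16,0,-14],[19,0,-17.5],[19,0,-17.5]], "roll": [0,0,0,0,0,0,0,0,0,0], "fingers": [1,1,1,1,1,1,1,1,1,1], "squeeze": 25}}

```text
time_s: 39.1
ee_pos: [0.5691, -0.3262, 0.1056]
ee_rot: [0.006, 0.768, 0.64, -0.003]
ft_force: [-1.8, -5.1, -3.8]
gripper_width: 0.0145
```

```bash
python3 lamp.py 66 -29 36; python3 two.py i5.png 280 240 400 380 420 190 520 290
```

```text
t 39.1 p [ 0.5691 -0.3262  0.1056] yaw 79.57 zax [ 0.0026 -0.0128 -0.9999] F [-1.8 -5.1 -3.8] T [-1.5   0.59  0.02] gw 0.0145 j [ 0.08  0.68  0.67  1.4  -0.43  1.2   0.61]
travel mm [-20.    0.3  18.4] roll -0.004
scale 3.142857142857143
scale 3.98
```

View pics/i5.png

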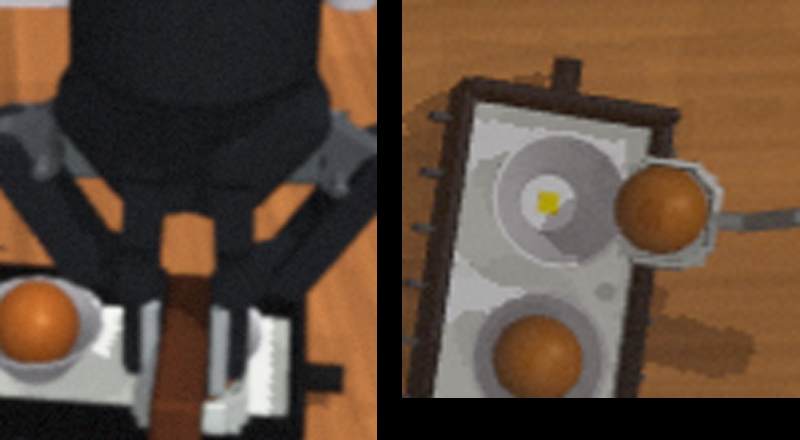

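It is pivoting again; the lens is at (662,210) against the rim. I repeat the second half of the arc.

Request:
{"method": "arm_command", "body": {"travel": [[5.5,0,-3.5],[10.2,0,-7.2],[15.3,0,-10.7],[20.6,0,-13.8],[24.4,0,-15.9],[27.2,0,-17.3],[30,0,-18.6],[32.8,0,-19.8],[35.6,0,-21],[35.6,0,-21],[35.6,0,-21]], "roll": [0,0,0,0,0,0,0,0,0,0,0], "fingers": [1,1,1,1,1,1,1,1,1,1,1]}}

```text
time_s: 40.58
ee_pos: [0.5751, -0.2913, 0.1261]
ee_rot: [0.006, 0.769, 0.64, -0.003]
ft_force: [-0.2, -5.1, -6.4]
gripper_width: 0.0141
```

```bash
python3 lamp.py 66 -29 36; python3 two.py i6.png 280 240 400 380 420 190 520 290
```

```text
t 40.575 p [ 0.5751 -0.2913  0.1261] yaw 79.53 zax [ 0.0019 -0.0132 -0.9999] F [-0.2 -5.1 -6.4] T [-1.75  0.36  0.01] gw 0.0141 j [ 0.01  0.64  0.69  1.41 -0.41  1.22  0.55]
travel mm [-55.    0.7  39.3] roll -0.005
scale 3.142857142857143
scale 3.98
```

View pics/i6.png

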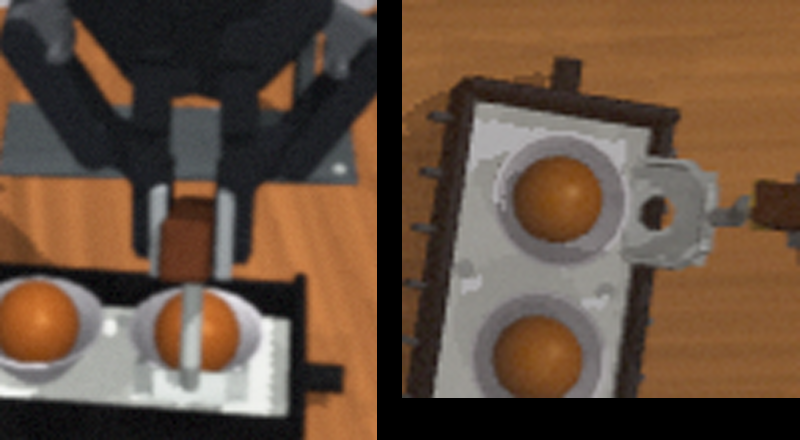

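Cup c is filled: the lens is centred at (560,198) in the top crop. I'll back away and level the spoon at the same bench spot.

```bash
python3 mv.py .426 .027 .19 85.2 .426 .027 .1064 85.2
```

```text
t 40.675 p [ 0.575  -0.2913  0.1261] yaw 79.53 zax [ 0.002  -0.0131 -0.9999] F [-1.2 -5.2 -5.3] T [-1.73  0.35 -0.02] gw 0.0144 j [ 0.01  0.64  0.69  1.41 -0.41  1.22  0.55]
travel mm [ 285.1 -204.1  -68.4] roll -0.099
travel mm [ 286.2 -204.5   15.2] roll -0.099
```

Request:
{"method": "arm_command", "body": {"travel": [[-4,0,-1],[-12,0,-8],[-20,0,-22],[-22,0,-42],[-15,0,-60],[10,-10,-68],[48,-38,-68],[88,-66,-68],[128,-94,-68],[168,-122,-68],[208,-150,-68],[246,-176,-68],[275,-197,-68],[286,-204,-60],[286,-204,-38],[286,-204,-10],[286,-204,10],[286,-204,15],[286,-204,15]], "roll": [0,0,0,0,0,-0.01,-0.03,-0.05,-0.06,-0.07,-0.08,-0.09,-0.099,-0.099,-0.099,-0.099,-0.099,-0.099,-0.099], "fingers": [1,1,1,1,1,1,1,1,1,1,1,1,1,1,1,1,1,1,1], "squeeze": 60}}

```text
time_s: 43.05
ee_pos: [0.427, 0.0262, 0.107]
ee_rot: [0.006, 0.737, 0.676, -0.004]
ft_force: [0.9, 0.1, -1.0]
gripper_width: 0.0145
```

```bash
python3 mv.py .426 .027 .0914 85.2 ; python3 two.py j1.png 170 150 400 400 200 180 520 380
```

```text
t 43.05 p [0.427  0.0262 0.107 ] yaw 85.13 zax [ 0.0025 -0.0134 -0.9999] F [ 0.9  0.1 -1. ] T [ 0.01  0.05 -0.01] gw 0.0145 j [-0.67  0.21  0.64  2.03 -0.13  0.95 -0.05]
travel mm [ 0.9 -1.1 15.6] roll -0.001
scale 1.7304347826086957
scale 1.24375
```

View pics/j1.png

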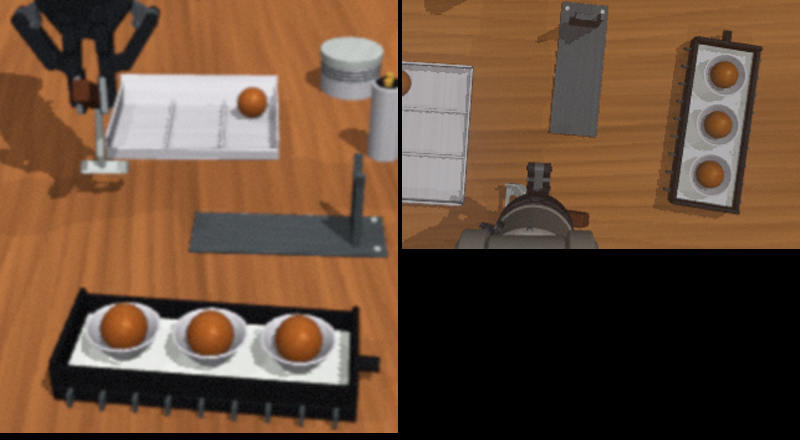

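All three cups are filled and one lens is left in the tray. I level the spoon with the same reverse arc.

Request:
{"method": "arm_command", "body": {"travel": [[0,0,8],[0,0,14],[0,0,16],[-5,0,18.5],[-14,0,23],[-23,0,28.5],[-31,0,34.5],[-39,0,41.5],[-46,0,49],[-50,0,53.5],[-53,0,56.5],[-54,0,57.5],[-54,0,57.5]], "roll": [0,0,0,0,0,0,0,0,0,0,0,0,0], "fingers": [1,1,1,1,1,1,1,1,1,1,1,1,1], "squeeze": 25}}

```text
time_s: 44.78
ee_pos: [0.4239, -0.0281, 0.0522]
ee_rot: [0.006, 0.736, 0.677, -0.002]
ft_force: [-3.3, -0.1, 11.8]
gripper_width: 0.014
```

```bash
python3 mv.py .426 -.025 .0509 85.2
python3 - <<'E'
from plant import *
from h import *
t=capture("top");s=observe()
crop(t,270,310,320,360,12,"j2.png")
E
```

```text
t 44.775 p [ 0.4239 -0.0281  0.0522] yaw 85.15 zax [ 0.005  -0.0111 -0.9999] F [-3.3 -0.1 11.8] T [0.88 0.8  0.25] gw 0.014 j [-0.52  0.3   0.64  2.1  -0.23  0.81  0.17]
travel mm [3.3 1.8 1.3] roll -0.001
```

View pics/j2.png

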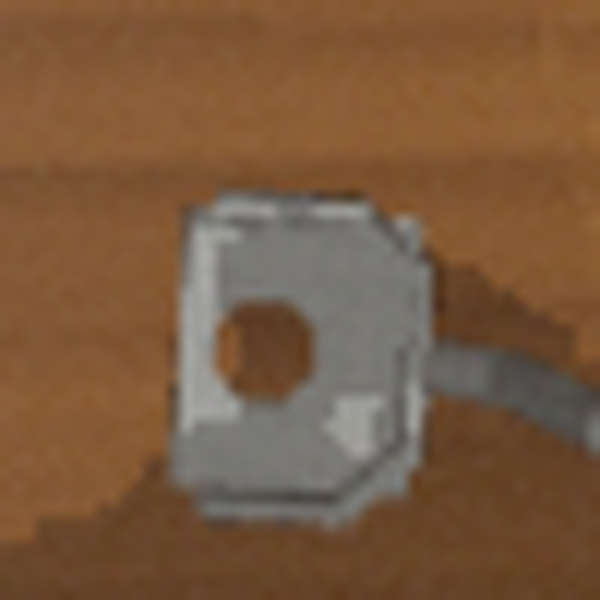

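Run:
```python
from plant import *
from h import *
t=capture("top");p=np.array(observe()["ee_pos"])
a=np.radians(85.15);ex=np.array([np.cos(a),np.sin(a)]);ey=np.array([-ex[1],ex[0]])
d=w(t,291.6,338.7,.0015)[:2]-p[:2];f,l=d@ex,d@ey;print(f,l)
b=np.radians(173.1);fx=np.array([np.cos(b),np.sin(b)]);fy=np.array([-fx[1],fx[0]])
T=np.array([.5384,-.0273])-fx*f-fy*l;print("TCP",T)
import subprocess
for z in(.155,.075,.0562): subprocess.run(["python3","mv.py",str(T[0]),str(T[1]),str(z),"173.1"])
```

```text
t 44.875 p [ 0.4239 -0.0281  0.0522] yaw 85.16 zax [ 0.005  -0.0112 -0.9999] F [-2.4  0.1 12.8] T [0.81 0.81 0.19] gw 0.0142 j [-0.52  0.3   0.64  2.1  -0.23  0.81  0.17]
travel mm [   7.1  196.5 -101.7] roll -1.535
t 44.875 p [ 0.4239 -0.0281  0.0522] yaw 85.16 zax [ 0.005  -0.0112 -0.9999] F [-2.4  0.1 12.8] T [0.81 0.81 0.19] gw 0.0142 j [-0.52  0.3   0.64  2.1  -0.23  0.81  0.17]
travel mm [  8.  196.  -21.7] roll -1.535
t 44.875 p [ 0.4239 -0.0281  0.0522] yaw 85.16 zax [ 0.005  -0.0112 -0.9999] F [-2.4  0.1 12.8] T [0.81 0.81 0.19] gw 0.0142 j [-0.52  0.3   0.64  2.1  -0.23  0.81  0.17]
travel mm [  8.2 195.9  -2.9] roll -1.535
0.08189808905058199 0.0006648893146053154
TCP [ 0.61978481 -0.0364789 ]
```

Request:
{"method": "arm_command", "body": {"travel": [[0,0,-15],[0,0,-50],[0,5,-90],[0,22,-102],[1,45,-102],[2,68,-102],[3,91,-102],[4,114,-102],[5,137,-102],[6,158,-102],[7,176,-102],[7,188,-102],[7,195,-102],[7,196.5,-102],[7,196.5,-102]], "roll": [0,0,0,-0.1,-0.26,-0.42,-0.58,-0.74,-0.9,-1.06,-1.22,-1.37,-1.5,-1.535,-1.535], "fingers": [1,1,1,1,1,1,1,1,1,1,1,1,1,1,1], "squeeze": 70}}

```text
time_s: 46.75
ee_pos: [0.6194, -0.0369, 0.155]
ee_rot: [0.002, 0.061, 0.998, -0.006]
ft_force: [-0.2, -0.8, -1.2]
gripper_width: 0.0142
```

```bash
python3 mv.py .6198 -.0365 .075 173.1 .6198 -.0365 .0562 173.1; python3 two.py k1.png 230 100 430 320 280 140 400 320
```

```text
t 46.75 p [ 0.6194 -0.0369  0.155 ] yaw 173.01 zax [ 0.0042 -0.0114 -0.9999] F [-0.2 -0.8 -1.2] T [ 0.02 -0.    0.03] gw 0.0142 j [-0.22  0.51  0.37  1.44 -0.18  1.22  1.62]
travel mm [ 0.1  1.4 80. ] roll -0.002
travel mm [ 0.2  1.6 98.8] roll -0.002
scale 1.99
scale 2.4444444444444446
```

View pics/k1.png

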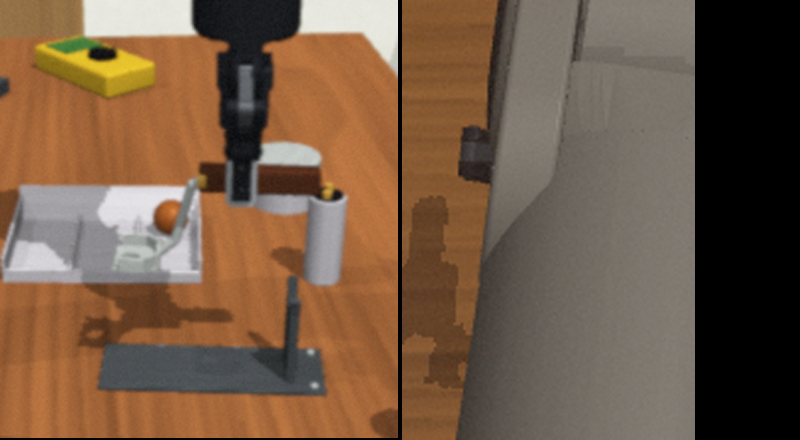

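The spoon is nearly level above the stand. Lowering between the prongs.

Request:
{"method": "arm_command", "body": {"travel": [[0,1.5,25],[0,1.5,50],[0,1.5,70],[0,1.5,82],[0,1.5,90],[0,1.5,95],[0,1.5,98],[0,1.5,98.5],[0,1.5,98.5]], "roll": [0,0,0,0,0,0,0,0,0], "fingers": [1,1,1,1,1,1,1,1,1], "squeeze": 30}}

```text
time_s: 47.98
ee_pos: [0.6204, -0.0363, 0.0578]
ee_rot: [0.003, 0.061, 0.998, -0.005]
ft_force: [-2.3, 0.8, 4.8]
gripper_width: 0.0143
```

```bash
python3 mv.py .6198 -.0365 .0562 173.1; python3 two.py k2.png 270 200 410 310 280 140 400 320
```

```text
t 47.975 p [ 0.6204 -0.0363  0.0578] yaw 173.04 zax [ 0.0057 -0.0111 -0.9999] F [-2.3  0.8  4.8] T [0.06 0.33 0.02] gw 0.0143 j [-0.21  0.61  0.34  1.55 -0.22  1.02  1.64]
travel mm [ 0.6 -0.3  1.6] roll -0.001
scale 2.842857142857143
scale 2.4444444444444446
```

View pics/k2.png

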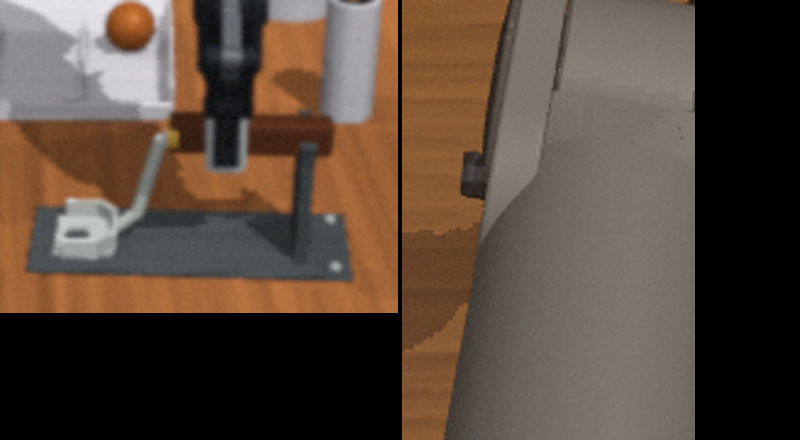

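Request:
{"method": "arm_command", "body": {"travel": [[0,0,1],[0,0,1],[0,0,0.5],[0,0,0.5],[0,0,0.5],[0,0,0.5],[0,0,0.5],[0,0,0.5]], "roll": [0,0,0,0,0,0,0,0], "fingers": [1,1,0.7,0.5,0.3,0,0,0], "squeeze": 20}}

```text
time_s: 49.08
ee_pos: [0.6204, -0.0364, 0.0572]
ee_rot: [0.003, 0.061, 0.998, -0.005]
ft_force: [0.7, 0.4, 0.7]
gripper_width: 0.0853
```

```bash
python3 mv.py .6198 -.0365 .0562 173.1; python3 two.py k3.png 270 200 410 310 280 140 400 320
```

```text
t 49.075 p [ 0.6204 -0.0364  0.0572] yaw 173.04 zax [ 0.0057 -0.0111 -0.9999] F [0.7 0.4 0.7] T [-0.02 -0.03  0.03] gw 0.0853 j [-0.21  0.61  0.34  1.55 -0.22  1.02  1.64]
travel mm [ 0.6 -0.2  1. ] roll -0.001
scale 2.842857142857143
scale 2.4444444444444446
```

View pics/k3.png

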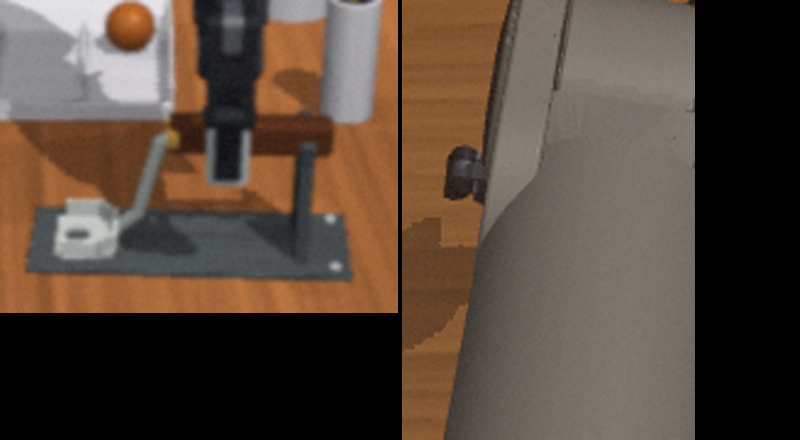

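Released; the spoon lies on the stand. I go straight up, then swing the arm to the left to free the top camera.

Request:
{"method": "arm_command", "body": {"travel": [[0,0,-15],[0,0,-40],[0,0,-75],[0,0,-115],[0,0,-150],[0,0,-165],[0,0,-165]], "roll": [0,0,0,0,0,0,0], "fingers": [0,0,0,0,0,0,0]}}

```text
time_s: 50.05
ee_pos: [0.6201, -0.0346, 0.2235]
ee_rot: [0.004, 0.061, 0.998, -0.005]
ft_force: [-0.8, -0.1, -0.8]
gripper_width: 0.0852
```

```bash
python3 mv.py .21 .45 .23 157.5
```

```text
t 50.05 p [ 0.6201 -0.0346  0.2235] yaw 173.04 zax [ 0.0083 -0.0111 -0.9999] F [-0.8 -0.1 -0.8] T [0.08 0.04 0.03] gw 0.0852 j [-0.23  0.47  0.38  1.33 -0.16  1.36  1.6 ]
travel mm [465.7 431.2 -15.3] roll 0.271
```

Request:
{"method": "arm_command", "body": {"travel": [[466,431,-15],[466,431,-15],[466,431,-15],[466,431,-15],[466,431,-15],[466,431,-15],[466,431,-15],[466,431,-15],[466,431,-15],[466,431,-15],[466,431,-15],[466,431,-15],[466,431,-15],[466,431,-15]], "roll": [0.271,0.271,0.271,0.271,0.271,0.271,0.271,0.271,0.271,0.271,0.271,0.271,0.271,0.271], "fingers": [0,0,0,0,0,0,0,0,0,0,0,0,0,0]}}

```text
time_s: 51.8
ee_pos: [0.2113, 0.4484, 0.2295]
ee_rot: [0.005, 0.197, 0.98, -0.005]
ft_force: [1.0, 0.1, -0.3]
gripper_width: 0.0854
```

```bash
python3 mv.py
python3 - <<'E'
from plant import *
from h import *
t=capture("top");s=capture("side")
cv2.imwrite("pics/z1.png",t["pixels"][...,::-1]);crop(t,310,170,380,300,4.5,"z2.png");cv2.imwrite("pics/z3.png",s["pixels"][...,::-1])
E
```

```text
t 51.8 p [0.2113 0.4484 0.2295] yaw 157.3 zax [ 0.0086 -0.012  -0.9999] F [ 1.   0.1 -0.3] T [ 0.01 -0.04  0.01] gw 0.0854 j [-1.2   0.21  0.03  1.65  0.01  1.29  0.  ]
```

View pics/z1.png

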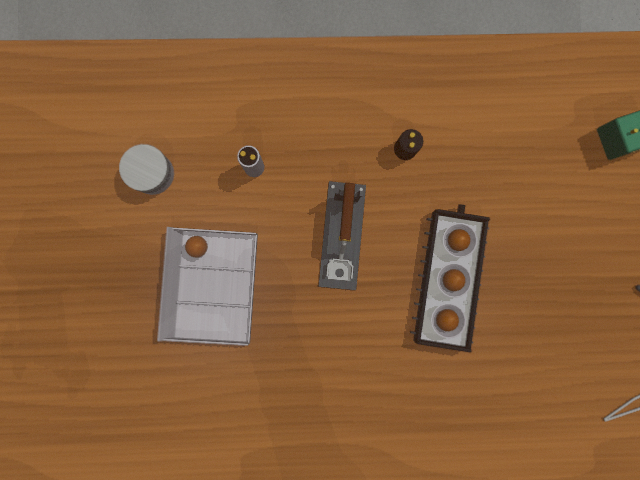

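View pics/z2.png

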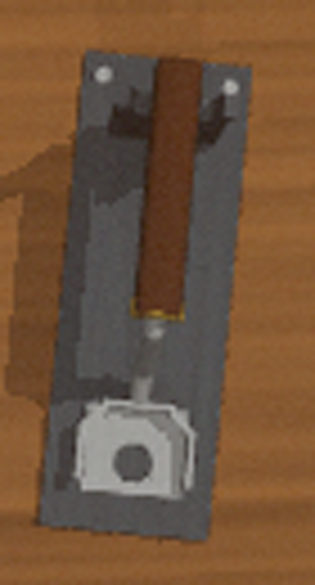

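View pics/z3.png

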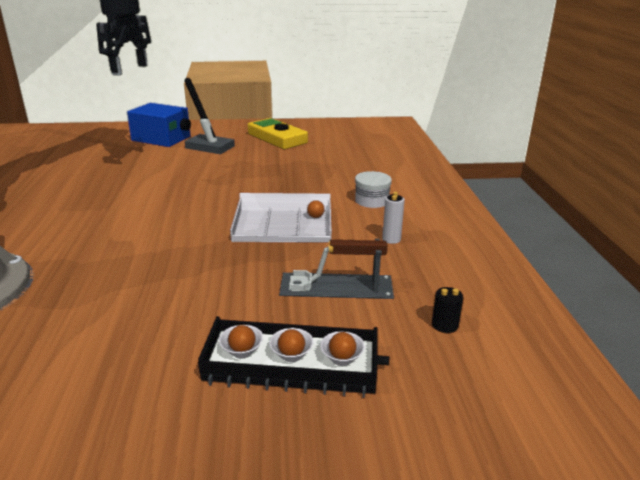

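The hole is at (131,462) in the crop, exactly as at the start. The handle leans sideways by only about 2°. The cups are filled at (459,240), (455,280) and (447,320), the third lens is in the tray at (196,247), and the bystanders have not moved. I'm handing in.

```bash
python3 -c "
from plant import *
print(observe()['time_s']);print(close_job())"
```

```text
51.9
the job is handed in; nothing more can be done
None
```

I scooped two lenses (lens_3, then lens_2) and tipped them into cups a and c, then laid the spoon back on its stand. The job was handed in at 51.9 s of the 72 s allowed. The gripper can't tilt, so I tipped the spoon by pushing its lip against each cup's rim while it turned in a light grip. Afterwards I levelled it by pressing it on a clear patch of bench.

**Last checks:** the final pictures show a lens centred in all three cups, lens_1 still in the tray, and the capacitors and tin where they started. The spoon's drain hole is back at its starting pixel.

**What differed or wasn't measured:**
- **Spoon tilt:** the handle leans sideways by about 2° compared with the start, within the 7° allowed.
- **Spoon slip:** the spoon slid back about 3–4 mm in the grip during the job; I allowed for this when placing it.
- **Lens seating:** I judged whether the lenses were down in their cups from the pictures only.

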